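Set a try square across a drilled bar and weight it down

TASK

Get the aluminium bar ready for scribing a saw line: take the try square from the sloping rest and lay it on the bar, its blade flat across the top between the two pairs of holes (no hole covered) and its stock pressed flush along the bar's near edge, the one away from the stop strip. Then lay the brass vee block lengthwise on the blade, over the bar, flat side down, so that its weight holds the square there. Leave the bar lying on its board, and leave the cup, the tin of rivets and the can alone.

Things in the scene. Friction and masses are not known exactly. Their poses are not given: they have to be found in the camera images.
- square_stock (a point): Try square, 0.24 kg, an L: dark wood stock 110 long, 24 wide, 22 thick; steel blade at one end of it. Point: centre of the stock's bare part, mid-width, mid-thickness, 34 mm from its free end. Axes: x along the blade to its tip, y along the stock to its free end, z thickness. Starts on a rest sloping 28 degrees up away from the robot: blade level at the foot, stock up the slope, z normal to it.
- square_root (a point): On the square, same axes: where the blade's centre line meets the stock's inner, brass-faced face (the face that goes against the bar), mid-thickness; 12 mm in x, -53 mm in y from square_stock. The blade is 46 mm wide, 4 mm thick, mid-way in the stock's thickness: 9 mm of stock stand above it and 9 mm below. Both flat sides are alike.
- square_toe (a point): On the square, same axes: point on the stock's inner face near its free end, 82 mm in y from square_root.
- square_tip (a point): On the square, same axes: middle of the blade's tip, 130 mm in x from square_root.
- bar_edge (a point): Aluminium bar 200 x 80 x 16 mm, 0.62 kg, loose on a fixed 15 mm plywood board, its far edge within 2 mm of a stop strip 12 mm high. Four 12 mm holes: a pair 55 mm to either side of the middle, 20 and 60 mm in from the near edge. Point: middle of the near (robot side) long edge, at the top surface. Axes: x across the bar to the strip, y along the bar, z up. The board reaches 48 mm out before the edge.
- vee_centre (a point): Brass vee block, 90 long, 40 wide, 28 high, about 0.62 kg; a vee is cut across the middle of its top (14 to 17 mm high there), flat underside; stands on the bench. Point: its centre, 14 mm above the underside. Axes: x across its width, y along its length, z up.
- cup_centre (a point): Small open copper cup, 64 mm wide, 45 mm high, loose bystander; its centre.
- tin_centre (a point): Open grey tin of rivets, 64 mm wide, 30 mm high, loose bystander; its centre.
- can_centre (a point): Brass-coloured can with black cap, 52 mm wide, 105 mm high, loose bystander; its centre.

How it is judged (in metres and radians):
On the way:
1. the square lies on the bar, stock flush with the near edge, blade flat between the pairs of holes (x of square_root in the frame of bar_edge between -0.002 and 0.002 m and x of square_toe in the frame of bar_edge between -0.002 and 0.002 m and y of square_root in the frame of bar_edge between -0.018 and 0.018 m and x of square_tip in the frame of bar_edge above 0.12 m and z of square_root in the frame of bar_edge between 0 and 0.0045 m and angle between the z axis of square_root and the z axis of bar_edge, either way round below 0.04 rad), for 0.3 s.
At the end, for the whole second after the job is handed in: Both ends of the stock face within 2 mm of the near edge; blade flat on the bar (2 mm, 0.04 rad), within 18 mm of mid-bar. Vee block flat on the blade (0.06 rad), along it (0.17 rad), within 15 mm of its centre line, 30-80 mm in from the near edge. Bar moved under 30 mm (all of step 1 and y of vee_centre in the frame of square_root between -0.015 and 0.015 m and x of vee_centre in the frame of bar_edge between 0.03 and 0.08 m and z of vee_centre in the frame of bar_edge between 0.016 and 0.0205 m and angle between the y axis of vee_centre and the x axis of square_root, either way round below 0.17 rad and angle between the z axis of vee_centre and the z axis of square_root, either way round below 0.06 rad and distance of bar_edge from where it was at the start of the episode below 0.03 m); the robot touches nothing.
It fails at once if the cup, tin or can is shifted by more than 20 mm (distance of any of cup_centre, tin_centre, can_centre from where it was at the start of the episode above 0.02 m).
It also fails if it takes over 61 s, if anything falls off the work surface, if the arm or the gripper's body presses on something with over 40 N, if the wrist force passes 120 N, or if a joint passes its speed limit or range.

ROBOT

A 6-joint arm with a two-finger parallel gripper is mounted at the origin on a cart in front of the work surface, level with it; the furniture and walls round the work are solid. World frame = base frame: x ahead of the robot, y to its left, z up, the work surface at z = 0. Lengths are in mm, angles in rad, forces in N, time in s.
With the tool pointing down it reaches from about 275 to 750 mm from the base axis. Payload 10.2 kg.
Tool frame: the origin (TCP) lies midway between the tips of the shut fingers; the grasp point (between the pads) lies 19 mm behind it; z points along the fingers, x is the direction in which the jaws open and shut, and the axes are right-handed (so a half turn about z gives the same grasp; the last joint's range is limited). The gripper opens to 85 mm and grips with 20 to 120 N. Pads are 22 mm wide; open, the fingers measure 114 mm over their backs; the gripper's body (76 mm by 85 mm) begins 54 mm behind the grasp point. The pads swing forward as they close: fully open they stand 13 mm farther back than shut.
Start: joints at [0.971, 0.313, 1.498, -0, 1.331, -0.223], TCP at [193.185, 488.171, 207.494] pointing down, gripper open.
Joint ranges: [-2.94, 2.94], [-0.97, 2.17], [0.19, 2.56], [-1.23, 4.37], [0.02, 3.11], [-2.88, 2.88]. Speed limits (rad/s): [2.39, 2.39, 3.01, 3.14, 3.14, 3.14].

INTERFACE

Orientations are given as a rotation vector (axis times angle).
In Python, from station import robot gives the robot as it stands.
- The arm moves only by the tool step_arm, never from a script. Its argument "steps" is a list of rows, each an object with "linear": the shift along the tool's x, y, z normalised to -1 to 1, where 1 is 0.05 m, a list of three; "dr": the turn, a rotation vector about the tool's x, y, z normalised to -1 to 1, where 1 is 5 degrees, a list of three; "jaw": the opening, from 0 (shut) to 1 (fully open). In form: [{"linear": [x, y, z], "dr": [rx, ry, rz], "jaw": jaw}, ...]. A call has exactly 10 rows; each row shifts and turns the commanded pose from where the row before left it, along the tool's axes as they then stand; what a row does not reach is not made up. A row lasts 1/8 s, in which the tool goes at most 62.5 mm and 10.7 degrees, less where a joint would pass 70% of its speed; a pose out of reach is approached as far as the arm can. A call with a number of a shift or a turn outside -1 to 1 is refused whole. A call with a gripper value outside its range is refused whole. The fingers move at their own pace and stop on an object; the grip force is fixed at half the most. Time passes only in rows, so rows that do not move let the fingers close, or fill a call up. It gives the time, the measured TCP pose, the force and the opening at its end, in the units of the state.
- robot.read_state(): the state, without advancing time (a new reading comes with each control period).
- robot.read_camera(name): name is "side" or "top" or "wrist"; returns a dict with "img" (400x640x3 uint8, red, green, blue), "depth" (400x640 float32, mm along the optical axis (not along the pixel's ray), 0 where there is no reading), "intrinsics" (3x3 intrinsics, pixels), "xyz" and "rotation" of the camera in the world; the wrist camera has in their place "hand_eye" (4x4, takes a point from camera to tool coordinates, whose origin is the TCP and whose axes are the tool frame's). Camera axes: x right, y up, looking along -z (the intrinsics and any distortion apply to the point x, -y, -z); pixel columns grow to the right and rows downward; lengths in mm; the calibration is good to about 2 mm. A picture is of the moment at which its call begins: read the wrist's pose just before it.
- robot.sign_off(): hands the job in, once; it reports no verdict.
Trained networks look in the newest picture that a camera, given by its name, has taken for a name from the list of things; names that differ only in an ending like _2 or _b are one class to them, and where a whole thing is asked for, a point or a joint stands for the part that bears it (a point fixed in the world has none). Each returns a list of dicts, best first, with "p" (0 to 1); they miss things now and then, are a little off and sometimes report something else, mostly with a low value. They report only what shows in the picture. A call takes as long as a camera call.
- robot.trace(camera, target): "pixels" (400x640 bool, what is visible of it).
- robot.spot_point(camera, target): "position" ([x, y, z] in mm, in the coordinates of the camera as it stood for that picture, good to about 4 mm: a listed point, or the origin of a listed thing).
The state is a dict: "time": time; "qpos": joint angles; "qvel": joint speeds; "joint_efforts": joint torques, N m; "position": TCP position; "ee_rot": TCP orientation; "wrist_force": force on the tool from outside, world axes, zero at the start; "wrist_torque": the same for the moment, N m; "finger_gap": opening from 0.0 (shut) to 1.0 (fully open).
Only numpy, scipy, OpenCV 4.12 (cv2) and the standard library are available. Lean on these libraries where they do the work, as an engineer would, in place of code of your own. Each camera call takes 0.05 s, during which the arm holds its last target. There are 200 camera calls.

## Working session

There is one attempt and no reset: what is moved stays moved. The work goes in short steps, Python scripts to look and compute and a tool call to move; the robot and the scene stay as the last step left them, time stands still between calls to the robot, and variables do not carry over. Pictures are saved under pics/ and viewed, about 8 in all and at most 12, crops included, and the job is handed in when it is done.

Besides the shell and the picture viewer there is one more tool, called after "Call:" by a JSON object that holds its "fn" and its "kwargs". step_arm: Moves the arm, as the interface text tells. Scaled input: -1 to 1 covers 0.05 m each way for a shift and 5 degrees each way for a turn. Its arguments: {"type":"object","properties":{"steps":{"type":"array"}},"required":["steps"]}

```bash
mkdir -p pics; ls; cat > h.py <<'E'
import numpy as np, cv2
from scipy.spatial.transform import Rotation as R
from station import robot
def cam(n):
    s=robot.read_state(); c=robot.read_camera(n)
    if n=="wrist":
        T=np.eye(4);T[:3,:3]=R.from_rotvec(s["ee_rot"]).as_matrix();T[:3,3]=s["position"]
        c["T"]=T@np.array(c["hand_eye"])
    else:
        T=np.eye(4);r=np.array(c["rotation"]);T[:3,:3]=r if r.shape==(3,3) else R.from_rotvec(r).as_matrix();T[:3,3]=c["xyz"];c["T"]=T
    return c
def w(c,p): return c["T"][:3,:3]@np.array(p)+c["T"][:3,3]
def cloud(c):
    K=np.array(c["intrinsics"]);d=c["depth"];v,u=np.mgrid[:400,:640]
    P=np.stack([(u-K[0,2])/K[0,0]*d,-(v-K[1,2])/K[1,1]*d,-d],-1)
    return P@c["T"][:3,:3].T+c["T"][:3,3]
def save(c,n): cv2.imwrite("pics/"+n,c["img"][:,:,::-1])
E
python3 - <<'E'
from h import *
np.set_printoptions(precision=1,suppress=True)
for n in ["top","side"]:
    c=cam(n);save(c,n+"0.png");print(n,c["T"],c["intrinsics"], {k for k in c})
    for t in ["square_stock","square_root","square_toe","square_tip","bar_edge","vee_centre","cup_centre","tin_centre","can_centre"]:
        print(t,[(round(r["p"],2),w(c,r["position"])) for r in robot.spot_point(n,t)[:2]])
print(robot.read_state())
E
```

```text
pics
top [[  -0.     1.    -0.1  461.5]
 [  -1.    -0.     0.    57.2]
 [  -0.     0.1    1.  1448.9]
 [   0.     0.     0.     1. ]] [[482.2   0.  323.6]
 [  0.  482.2 209.3]
 [  0.    0.    1. ]] {'depth', 'T', 'xyz', 'intrinsics', 'rotation', 'img'}
square_stock [(0.65, array([539.5, 366.4,  81.3]))]
square_root [(0.88, array([498.1, 351.9,  62.2]))]
square_toe [(0.73, array([573.9, 360.3,  99.2]))]
square_tip [(0.81, array([512.8, 225.6,  60.2]))]
bar_edge [(0.88, array([565.4, -21.6,  30.3]))]
vee_centre [(0.97, array([ 494.7, -262.9,   20.4]))]
cup_centre [(0.82, array([764.9, 150.2,  18.6])), (0.16, array([515.2, 226.9,  62.3]))]
tin_centre [(0.76, array([ 617.2, -284.3,   13.9]))]
can_centre [(0.75, array([726.9, 378.3,  51.2]))]
side [[   0.3   -0.9    0.4 1108.9]
 [   1.     0.3   -0.1 -111.1]
 [   0.     0.4    0.9 1107.6]
 [   0.     0.     0.     1. ]] [[398.3   0.  315.5]
 [  0.  398.3 197.1]
 [  0.    0.    1. ]] {'depth', 'T', 'xyz', 'intrinsics', 'rotation', 'img'}
square_stock [(0.83, array([543.5, 369.8,  84. ]))]
square_root [(0.86, array([495.4, 360.6,  58.4]))]
square_toe [(0.81, array([573.5, 365.5,  99.2])), (0.49, array([ 621.9, -286.5,   11.1]))]
square_tip [(0.7, array([518.8, 223. ,  60.5]))]
bar_edge [(0.97, array([566. , -23.2,  29.6]))]
vee_centre [(0.86, array([ 498.7, -253.1,   10.9]))]
cup_centre [(0.59, array([765.5, 156.7,  23.7])), (0.18, array([ 621. , -286.8,   11.2]))]
tin_centre [(0.8, array([ 624.9, -284.2,   11.8]))]
can_centre [(0.59, array([728.8, 379.3,  49.6]))]
{'time': 1.0, 'qpos': array([ 1. ,  0.3,  1.5, -0. ,  1.3, -0.2]), 'qvel': array([-0., -0., -0.,  0.,  0.,  0.]), 'joint_efforts': array([ -0. , -41.2, -26. ,  -0. ,   0. ,  -0. ]), 'position': array([193.2, 488.2, 207.5]), 'ee_rot': array([ 2.6,  1.8, -0. ]), 'wrist_force': array([ 0.3, -0.1,  0.4]), 'wrist_torque': array([-0., -0., -0.]), 'finger_gap': 1.0034465737360834}
```

View pics/top0.png

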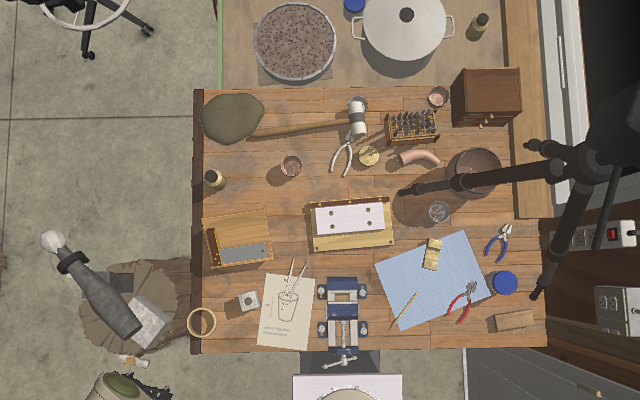

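View pics/side0.png

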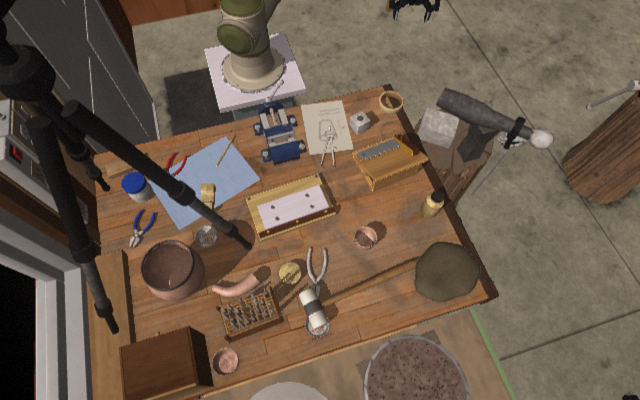

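The top view shows the rest with the square at px (240,245), blade at (255,251). The bar is at (350,217), and the vee block is lengthwise up-image at (432,253). The cup (290,166), can (213,179) and tin (438,211) are clear of the paths. The side view agrees.

```bash
python3 - <<'E'
from h import *
np.set_printoptions(precision=2,suppress=True)
c=cam("wrist");print(np.array(c["hand_eye"]));s=robot.read_state();print(R.from_rotvec(s["ee_rot"]).as_matrix())
for n in ["top","side"]:
    c=cam(n);P=cloud(c)
    for t in ["bar_edge","vee_centre","square_stock","tin_centre"]:
        r=robot.trace(n,t)
        if not r: print(n,t,"none");continue
        m=r[0]["pixels"];Q=P[m];z=Q[:,2]
        print(n,t,round(r[0]["p"],2),m.sum(),"z pct",np.percentile(z,[5,25,50,75,95]))
        zt=np.percentile(z,75);S=Q[abs(z-zt)<6][:,:2].astype(np.float32) if t!="square_stock" else Q[:,:2].astype(np.float32)
        print("   rect",cv2.minAreaRect(S))
    print("board z",n)
c=cam("top");P=cloud(c)
for x0,x1,y0,y1,l in [(230,470,-60,70,"vise"),(480,620,200,420,"rest")]:
    m=(P[...,0]>x0)&(P[...,0]<x1)&(P[...,1]>y0)&(P[...,1]<y1);print(l,np.percentile(P[m][:,2],[50,90,99,100]))
E
```

```text
[[   1.      0.     -0.     -0.44]
 [   0.     -0.95   -0.32  -84.46]
 [  -0.      0.32   -0.95 -166.65]
 [   0.      0.      0.      1.  ]]
[[ 0.37  0.93  0.  ]
 [ 0.93 -0.37  0.  ]
 [ 0.   -0.   -1.  ]]
top bar_edge 0.6 1844 z pct [24.12 28.49 30.67 32.77 35.62]
   rect ((604.7484130859375, -19.740814208984375), (82.0311279296875, 199.7802734375), 3.784952402114868)
top vee_centre 0.81 423 z pct [12.36 17.54 23.98 27.88 31.46]
   rect ((493.61651611328125, -259.9054870605469), (39.29641342163086, 88.75894165039062), 75.75353240966797)
top square_stock 0.83 1007 z pct [ 51.99  59.41  66.46  75.86 103.72]
   rect ((519.1730346679688, 220.27952575683594), (330.1685485839844, 103.19963836669922), 87.87662506103516)
top tin_centre 0.87 325 z pct [-1.46  2.65  6.78 13.06 27.08]
   rect ((622.0192260742188, -288.2729797363281), (50.086883544921875, 55.16923904418945), 89.85079193115234)
board z top
side bar_edge 0.92 1702 z pct [24.69 28.66 30.31 31.8  33.9 ]
   rect ((607.2015380859375, -19.200973510742188), (83.29165649414062, 200.04486083984375), 4.4031829833984375)
side vee_centre 0.76 315 z pct [ 8.56 15.49 20.95 26.77 29.15]
   rect ((495.2143249511719, -258.8054504394531), (40.441856384277344, 83.89282989501953), 74.89716339111328)
side square_stock 0.64 575 z pct [ 54.01  60.94  69.27  81.26 105.12]
   rect ((762.5306396484375, 98.33834838867188), (162.76663208007812, 792.97216796875), 47.240535736083984)
side tin_centre 0.72 391 z pct [-0.35  3.86  9.85 17.49 28.15]
   rect ((622.8661499023438, -282.81658935546875), (62.1837272644043, 58.23169708251953), 30.03895378112793)
board z side
vise [1448.85 1448.85 1448.85 1448.85]
rest [ 71.28 100.6  107.66 117.41]
```

```bash
cat >> h.py <<'E'
def rotm(yaw,tilt=0):
    """tool x level at world yaw (deg); tool z = straight down tilted so it leans by tilt toward +90deg from tool x"""
    a=np.radians(yaw);t=np.radians(tilt)
    x=np.array([np.cos(a),np.sin(a),0]);l=np.array([-np.sin(a),np.cos(a),0])
    z=np.sin(t)*l-np.cos(t)*np.array([0,0,1]);return np.stack([x,np.cross(z,x),z],1)
def plan(pos,Rt,n=10,jaw=1.0,start=None,k=None):
    if start is None: s=robot.read_state();p=s["position"].copy();Rc=R.from_rotvec(s["ee_rot"])
    else: p,Rc=np.array(start[0],float),R.from_matrix(start[1])
    Rt=R.from_matrix(Rt);p0=p.copy();pos=np.array(pos,float)
    for i in range(n):
        pt=p0+(pos-p0)*(i+1)/n
        l=np.round(Rc.inv().apply(pt-p)/50,3)
        d=np.round((Rc.inv()*Rt).as_rotvec(degrees=True)/(n-i)/5,2)
        p=p+Rc.apply(l*50);Rc=Rc*R.from_rotvec(d*5,degrees=True)
        print('{"linear":%s,"dr":%s,"jaw":%g},'%((l+0).tolist(),(d+0).tolist(),jaw))
    print("end",p.round(1));return p,Rc.as_matrix()
E
python3 - <<'E'
from h import *
np.set_printoptions(precision=1,suppress=True)
n=np.array([-np.sin(np.radians(28)),0,np.cos(np.radians(28))])
T=rotm(-83,28); print(T)
pos=np.array([541,368,82])-T[:,2]*90
s=plan([260,470,230],rotm(18))
s=plan([360,430,210],rotm(-32),start=s)
s=plan(pos,T,start=s,n=11)
E
```

```text
[[ 0.1 -0.9  0.5]
 [-1.  -0.1  0.1]
 [ 0.  -0.5 -0.9]]
{"linear":[0.015, 0.138, -0.045],"dr":[0.0, 0.0, 1.01],"jaw":1},
{"linear":[0.028, 0.135, -0.045],"dr":[0.0, 0.0, 1.01],"jaw":1},
{"linear":[0.039, 0.133, -0.045],"dr":[0.0, 0.0, 1.01],"jaw":1},
{"linear":[0.051, 0.129, -0.045],"dr":[0.0, 0.0, 1.01],"jaw":1},
{"linear":[0.062, 0.124, -0.045],"dr":[0.0, 0.0, 1.01],"jaw":1},
{"linear":[0.072, 0.118, -0.045],"dr":[0.0, 0.0, 1.01],"jaw":1},
{"linear":[0.083, 0.111, -0.045],"dr":[0.0, 0.0, 1.01],"jaw":1},
{"linear":[0.092, 0.103, -0.045],"dr":[0.0, 0.0, 1.0],"jaw":1},
{"linear":[0.101, 0.095, -0.045],"dr":[0.0, 0.0, 1.01],"jaw":1},
{"linear":[0.109, 0.086, -0.045],"dr":[0.0, 0.0, 1.0],"jaw":1},
end [260. 470. 230.]
{"linear":[0.165, 0.138, 0.04],"dr":[0.0, 0.0, 1.0],"jaw":1},
{"linear":[0.177, 0.123, 0.04],"dr":[0.0, 0.0, 1.0],"jaw":1},
{"linear":[0.187, 0.107, 0.04],"dr":[0.0, 0.0, 1.0],"jaw":1},
{"linear":[0.196, 0.09, 0.04],"dr":[0.0, 0.0, 1.0],"jaw":1},
{"linear":[0.202, 0.073, 0.04],"dr":[0.0, 0.0, 1.0],"jaw":1},
{"linear":[0.209, 0.055, 0.04],"dr":[0.0, 0.0, 1.0],"jaw":1},
{"lin
[... 322 characters left out ...]
"jaw":1},
{"linear":[0.274, -0.049, 0.096],"dr":[0.48, 0.23, 0.91],"jaw":1},
{"linear":[0.268, -0.066, 0.103],"dr":[0.47, 0.23, 0.91],"jaw":1},
{"linear":[0.259, -0.082, 0.112],"dr":[0.47, 0.22, 0.91],"jaw":1},
{"linear":[0.25, -0.098, 0.12],"dr":[0.48, 0.23, 0.91],"jaw":1},
{"linear":[0.239, -0.113, 0.129],"dr":[0.47, 0.22, 0.91],"jaw":1},
{"linear":[0.228, -0.125, 0.139],"dr":[0.48, 0.23, 0.91],"jaw":1},
{"linear":[0.214, -0.137, 0.149],"dr":[0.47, 0.22, 0.91],"jaw":1},
{"linear":[0.199, -0.146, 0.158],"dr":[0.48, 0.23, 0.91],"jaw":1},
{"linear":[0.185, -0.156, 0.169],"dr":[0.47, 0.22, 0.9],"jaw":1},
{"linear":[0.168, -0.162, 0.179],"dr":[0.48, 0.23, 0.91],"jaw":1},
end [499.1 362.9 161.5]
```

Call:
{"fn": "step_arm", "kwargs": {"steps": [{"linear": [0.06,0.12,-0.05],"dr": [0,0,1],"jaw": 1},{"linear": [0.06,0.12,-0.05],"dr": [0,0,1],"jaw": 1},{"linear": [0.06,0.12,-0.05],"dr": [0,0,1],"jaw": 1},{"linear": [0.06,0.12,-0.05],"dr": [0,0,1],"jaw": 1},{"linear": [0.06,0.12,-0.05],"dr": [0,0,1],"jaw": 1},{"linear": [0.07,0.12,-0.05],"dr": [0,0,1],"jaw": 1},{"linear": [0.08,0.11,-0.05],"dr": [0,0,1],"jaw": 1},{"linear": [0.09,0.1,-0.05],"dr": [0,0,1],"jaw": 1},{"linear": [0.1,0.1,-0.05],"dr": [0,0,1],"jaw": 1},{"linear": [0.1,0.1,-0.05],"dr": [0,0,1],"jaw": 1}]}}

```text
time: 2.85
position: [259.6, 475.1, 232.6]
ee_rot: [3.102, 0.498, -0.0]
wrist_force: [-0.4, -0.0, 0.0]
finger_gap: 0.997
```

Call:
{"fn": "step_arm", "kwargs": {"steps": [{"linear": [0.17,0.14,0.04],"dr": [0,0,1],"jaw": 1},{"linear": [0.18,0.12,0.04],"dr": [0,0,1],"jaw": 1},{"linear": [0.19,0.11,0.04],"dr": [0,0,1],"jaw": 1},{"linear": [0.2,0.09,0.04],"dr": [0,0,1],"jaw": 1},{"linear": [0.2,0.07,0.04],"dr": [0,0,1],"jaw": 1},{"linear": [0.21,0.05,0.04],"dr": [0,0,1],"jaw": 1},{"linear": [0.21,0.04,0.04],"dr": [0,0,1],"jaw": 1},{"linear": [0.21,0.02,0.04],"dr": [0,0,1],"jaw": 1},{"linear": [0.21,0,0.04],"dr": [0,0,1],"jaw": 1},{"linear": [0.21,-0.02,0.04],"dr": [0,0,1],"jaw": 1}]}}

```text
time: 4.1
position: [359.9, 436.2, 212.4]
ee_rot: [3.022, -0.859, -0.0]
wrist_force: [-0.7, 0.3, 0.1]
finger_gap: 0.998
```

Call:
{"fn": "step_arm", "kwargs": {"steps": [{"linear": [0.28,-0.03,0.09],"dr": [0.47,0.23,0.95],"jaw": 1},{"linear": [0.27,-0.05,0.1],"dr": [0.47,0.23,0.95],"jaw": 1},{"linear": [0.27,-0.07,0.1],"dr": [0.47,0.23,0.95],"jaw": 1},{"linear": [0.26,-0.08,0.11],"dr": [0.47,0.23,0.95],"jaw": 1},{"linear": [0.25,-0.1,0.12],"dr": [0.47,0.23,0.95],"jaw": 1},{"linear": [0.24,-0.11,0.13],"dr": [0.47,0.23,0.95],"jaw": 1},{"linear": [0.23,-0.13,0.14],"dr": [0.47,0.23,0.95],"jaw": 1},{"linear": [0.21,-0.14,0.15],"dr": [0.47,0.23,0.95],"jaw": 1},{"linear": [0.2,-0.15,0.16],"dr": [0.47,0.23,0.95],"jaw": 1},{"linear": [0.19,-0.16,0.17],"dr": [0.47,0.23,0.95],"jaw": 1}]}}

```text
time: 5.35
position: [486.7, 374.2, 168.1]
ee_rot: [-2.129, 1.788, -0.419]
wrist_force: [0.4, 0.3, 0.6]
finger_gap: 1.0
```

```bash
python3 - <<'E'
from h import *
np.set_printoptions(precision=2,suppress=True)
s=robot.read_state();print(s["time"],s["position"],R.from_rotvec(s["ee_rot"]).as_matrix(),s["qpos"])
c=cam("wrist");save(c,"w1.png");P=cloud(c);np.save("w1.npy",P)
for t in ["square_stock","square_root","square_toe","square_tip"]:
    print(t,[(round(r["p"],2),w(c,r["position"])) for r in robot.spot_point("wrist",t)[:2]])
E
```

```text
5.35 [486.67 374.18 168.06] [[ 0.17 -0.89  0.43]
 [-0.99 -0.16  0.06]
 [ 0.01 -0.43 -0.9 ]] [ 0.54  0.35  1.63 -0.24  0.76  2.08]
square_stock [(0.63, array([544.4 , 369.05,  88.23])), (0.32, array([763.96, 153.12,  24.49]))]
square_root [(0.68, array([501.36, 357.95,  59.93]))]
square_toe [(0.61, array([571.99, 367.35, 101.4 ]))]
square_tip [(0.7, array([514.54, 224.75,  59.87])), (0.17, array([721.87, 379.86,  55.25]))]
```

View pics/w1.png

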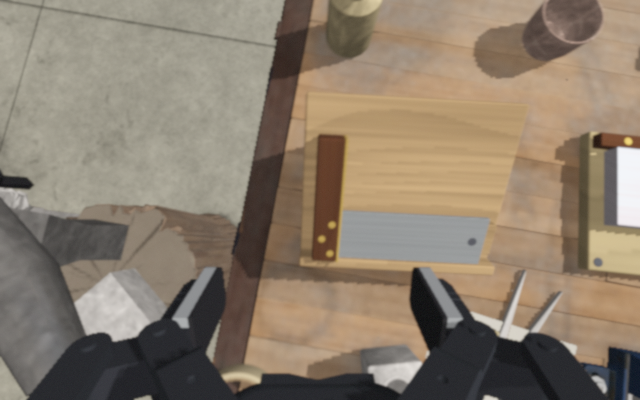

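The wrist view shows the stock from (331,136) to (328,262), with the blade running right from (342,235) to (488,240). The rest is clear around the stock's bare upper part. I'll fit the planes next.

```bash
python3 - <<'E'
from h import *
np.set_printoptions(precision=3,suppress=True)
P=np.load("w1.npy");I=cv2.imread("pics/w1.png").astype(int)
def pf(Q):
    for _ in range(3):
        c=np.median(Q,0) if _==0 else Q.mean(0);n=np.linalg.svd(Q-c,full_matrices=False)[2][2];n*=np.sign(n[2]);d=(Q-c)@n;Q=Q[abs(d)<max(2*d.std(),.5)]
    return Q.mean(0),n,d.std()
rest=P[125:200,365:500].reshape(-1,3);c0,n,s=pf(rest);print("rest",c0,n,s,"slope",np.degrees(np.arccos(n[2])),"upslope yaw",np.degrees(np.arctan2(-n[1],-n[0])))
bl=P[220:255,350:460].reshape(-1,3);cb,nb,sb=pf(bl);print("blade",cb,nb,sb,"h",(cb-c0)@n)
b,g,r=I[...,0],I[...,1],I[...,2]
m=np.zeros((400,640),bool);m[125:270,308:352]=True
print(I[180,330],I[180,312],I[180,347],I[240,330])
m&=(r<150)&(r-b>25)
m=cv2.morphologyEx(m.astype(np.uint8),cv2.MORPH_OPEN,np.ones((3,3)))>0
Q=P[m];h=(Q-c0)@n;print("stock h",np.percentile(h,[5,25,50,75,95]),m.sum())
# intersect rays with plane h=22 above rest
E=R.from_matrix  # camera centre
import sys
s=robot.read_state();c=robot.read_camera("wrist")
T=np.eye(4);T[:3,:3]=R.from_rotvec(s["ee_rot"]).as_matrix();T[:3,3]=s["position"];T=T@np.array(c["hand_eye"]);K=np.array(c["intrinsics"])
def ray(u,v,hh):
    d=T[:3,:3]@np.array([(u-K[0,2])/K[0,0],-(v-K[1,2])/K[1,1],-1]);o=T[:3,3];t=(hh-(o-c0)@n)/(d@n);return o+t*d
v,u=np.nonzero(m);rc=cv2.minAreaRect(np.stack([u,v],1).astype(np.float32));print(rc)
box=cv2.boxPoints(rc);H=np.median(h)
W=np.array([ray(a,b,H) for a,b in box]);print("corners",W,"sides",np.linalg.norm(W-np.roll(W,-1,0),axis=1),"centre",W.mean(0))
mb=np.zeros((400,640),np.uint8);mb[205:270,338:500]=1
mb=mb&((abs(r-b)<30)&(r>90)).astype(np.uint8);mb=cv2.morphologyEx(mb,cv2.MORPH_OPEN,np.ones((3,3)))
v,u=np.nonzero(mb);hb=(cb-c0)@n
rb=cv2.minAreaRect(np.stack([u,v],1).astype(np.float32));W=np.array([ray(a,b,hb) for a,b in cv2.boxPoints(rb)]);print(rb,"blade corners",W,np.linalg.norm(W-np.roll(W,-1,0),axis=1))
E
```

```text
rest [571.332 288.319  82.41 ] [-0.465 -0.06   0.883] 0.6034642812159293 slope 27.97463893874425 upslope yaw 7.302665689434616
blade [505.575 297.046  63.109] [-0.467 -0.059  0.882] 0.5399011420864471 h 13.02952684954839
[43 62 97] [ 89 121 148] [121 164 194] [41 59 95]
stock h [-0.514 20.702 21.662 22.225 22.921] 3999
((326.5, 201.5), (135.0, 37.0), 90.0)
corners [[567.534 395.534 112.175]
 [572.363 367.59  112.833]
 [467.82  344.55   56.2  ]
 [461.983 377.454  55.347]] sides [ 28.366 121.109  33.429 121.233] centre [517.425 371.282  84.139]
((413.79150390625, 241.0662384033203), (148.16427612304688, 55.15828323364258), 2.935673236846924) blade corners [[469.931 350.308  47.927]
 [518.387 358.063  73.978]
 [534.385 230.071  73.766]
 [486.879 212.959  47.582]] [ 55.558 128.988  56.879 138.391]
```

```bash
python3 - <<'E'
from h import *
np.set_printoptions(precision=2,suppress=True)
P=np.load("w1.npy");c0=np.array([571.332,288.319,82.41]);n=np.array([-.465,-.06,.883]);n/=np.linalg.norm(n)
ex=np.cross(n,[0,0,1]);ex/=np.linalg.norm(ex);ex*=-np.sign(ex[1]);ey=np.cross(n,ex);print("ex",ex,"ey",ey)
Q=P[110:290,290:510].reshape(-1,3);h=(Q-c0)@n;U=np.stack([(Q-c0)@ex,(Q-c0)@ey],1)
for lo,hi,l in [(18,26,"stock"),(10.5,15.5,"blade")]:
    S=U[(h>lo)&(h<hi)];M=S.mean(0)
    S=S[(abs(S[:,0]-np.median(S[:,0]))<(30 if l=="stock" else 90))&(abs(S[:,1]-np.median(S[:,1]))<(75 if l=="stock" else 30))]
    rc=cv2.minAreaRect(S.astype(np.float32));print(l,len(S),rc,"pct1/99",np.percentile(S,[1,99],axis=0).ravel())
    # edges: bin extents
    if l=="stock":
        for a in np.arange(-75,45,15):
            b=S[(S[:,1]>a)&(S[:,1]<a+15)]
            if len(b)>5:print(a,len(b),np.percentile(b[:,0],[2,50,98]))
    else:
        for a in np.arange(-70,80,20):
            b=S[(S[:,0]>a)&(S[:,0]<a+20)]
            if len(b)>5:print(a,len(b),np.percentile(b[:,1],[2,50,98]))
E
```

```text
ex [ 0.13 -0.99 -0.  ] ey [0.88 0.11 0.47]
stock 3553 ((-87.40789031982422, -34.52516555786133), (110.14226531982422, 23.969043731689453), 89.74931335449219) pct1/99 [-99.12 -87.24 -75.71  19.86]
-75 428 [-98.94 -87.51 -76.2 ]
-60 445 [-99.12 -87.51 -75.97]
-45 477 [-98.96 -87.53 -76.08]
-30 501 [-98.78 -87.22 -75.95]
-15 537 [-98.71 -87.2  -75.85]
0 570 [-98.64 -87.33 -75.9 ]
15 237 [-98.73 -87.11 -75.76]
blade 7326 ((-16.0667724609375, -70.70149230957031), (54.68852996826172, 169.3679962158203), 89.84830474853516) pct1/99 [-74.29 -95.45  54.99 -44.01]
-70 1126 [-92.26 -66.98 -44.05]
-50 1119 [-92.28 -67.07 -44.15]
-30 1124 [-93.47 -67.32 -44.27]
-10 1115 [-91.15 -67.   -44.32]
10 1107 [-91.36 -67.01 -44.31]
30 1114 [-91.74 -67.43 -44.52]
50 306 [-96.3  -74.88 -44.99]
```

```bash
cat >> h.py <<'E'
c0=np.array([571.332,288.319,82.41]);n0=np.array([-.465,-.06,.883]);n0/=np.linalg.norm(n0)
ex=np.cross(n0,[0,0,1]);ex/=np.linalg.norm(ex);ex*=-np.sign(ex[1]);ey=np.cross(n0,ex)
def sq(x,y,h): return c0+ex*x+ey*y+n0*h
RG=np.stack([ex,np.cross(-n0,ex),-n0],1)
E
python3 - <<'E'
from h import *
s=plan(sq(-87.4,-22,50),RG)
print(sq(-87.4,-22,9.5))
E
```

```text
{"linear":[0.02, -0.009, 0.121],"dr":[0.05, 0.01, 0.05],"jaw":1},
{"linear":[0.019, -0.009, 0.12],"dr":[0.05, 0.01, 0.06],"jaw":1},
{"linear":[0.019, -0.009, 0.121],"dr":[0.05, 0.01, 0.05],"jaw":1},
{"linear":[0.02, -0.008, 0.121],"dr":[0.05, 0.01, 0.06],"jaw":1},
{"linear":[0.019, -0.007, 0.12],"dr":[0.05, 0.01, 0.05],"jaw":1},
{"linear":[0.019, -0.007, 0.121],"dr":[0.05, 0.01, 0.06],"jaw":1},
{"linear":[0.018, -0.007, 0.121],"dr":[0.05, 0.01, 0.05],"jaw":1},
{"linear":[0.019, -0.006, 0.121],"dr":[0.05, 0.01, 0.06],"jaw":1},
{"linear":[0.018, -0.006, 0.121],"dr":[0.06, 0.0, 0.05],"jaw":1},
{"linear":[0.019, -0.005, 0.121],"dr":[0.05, 0.01, 0.06],"jaw":1},
end [517.6 369.5 116.2]
[536.457771   371.94367147  80.48322199]
```

Call:
{"fn": "step_arm", "kwargs": {"steps": [{"linear": [0.024,-0.01,0.15],"dr": [0.07,0.01,0.07],"jaw": 1},{"linear": [0.024,-0.01,0.15],"dr": [0.07,0.01,0.07],"jaw": 1},{"linear": [0.024,-0.01,0.15],"dr": [0.07,0.01,0.07],"jaw": 1},{"linear": [0.024,-0.01,0.15],"dr": [0.07,0.01,0.07],"jaw": 1},{"linear": [0.024,-0.01,0.15],"dr": [0.07,0.01,0.07],"jaw": 1},{"linear": [0.024,-0.01,0.15],"dr": [0.07,0.01,0.07],"jaw": 1},{"linear": [0.024,-0.008,0.15],"dr": [0.06,0.01,0.07],"jaw": 1},{"linear": [0.024,-0.008,0.15],"dr": [0.06,0.01,0.07],"jaw": 1},{"linear": [0,0,0],"dr": [0,0,0],"jaw": 0.7},{"linear": [0,0,0],"dr": [0,0,0],"jaw": 0.7}]}}

```text
time: 6.9
position: [517.8, 369.2, 116.5]
ee_rot: [-2.053, 1.81, -0.452]
wrist_force: [-0.5, -0.1, -0.3]
finger_gap: 0.704
```

```bash
python3 - <<'E'
from h import *
np.set_printoptions(precision=2,suppress=True)
s=plan(sq(-87.4,-22,9.5),RG,n=6,jaw=.7)
st=robot.read_state();print(RG.T@(st["position"]-sq(-87.4,-22,50)),st["finger_gap"])
# finger tips in tool coordinates
c=cam("wrist");P=cloud(c);Q=(P-st["position"])@R.from_rotvec(st["ee_rot"]).as_matrix()
f=(abs(Q[...,2])<25)&(abs(Q[...,1])<15)&(abs(Q[...,0])>20)&(abs(Q[...,0])<60)
for sg in (-1,1):
    F=Q[f&(np.sign(Q[...,0])==sg)];print(sg,len(F),np.percentile(F,[1,50,99],axis=0) if len(F) else "")
E
```

```text
{"linear":[-0.001, 0.001, 0.136],"dr":[-0.01, 0.0, 0.0],"jaw":0.7},
{"linear":[-0.001, 0.001, 0.135],"dr":[0.0, 0.0, -0.01],"jaw":0.7},
{"linear":[-0.001, 0.001, 0.136],"dr":[-0.01, 0.0, 0.0],"jaw":0.7},
{"linear":[-0.001, 0.001, 0.135],"dr":[0.0, 0.0, -0.01],"jaw":0.7},
{"linear":[-0.002, 0.001, 0.136],"dr":[-0.01, 0.0, 0.0],"jaw":0.7},
{"linear":[-0.001, 0.001, 0.135],"dr":[0.0, 0.0, -0.01],"jaw":0.7},
end [536.4 372.   80.5]
[ 0.35 -0.24 -0.16] 0.7041942240928405
-1 0 
1 0
```

Call:
{"fn": "step_arm", "kwargs": {"steps": [{"linear": [0,0,0.136],"dr": [0,0,0],"jaw": 0.7},{"linear": [0,0,0.136],"dr": [0,0,0],"jaw": 0.7},{"linear": [0,0,0.136],"dr": [0,0,0],"jaw": 0.7},{"linear": [0,0,0.136],"dr": [0,0,0],"jaw": 0.7},{"linear": [-0.005,0.004,0.136],"dr": [0,0,0],"jaw": 0.7},{"linear": [0,0,0.136],"dr": [0,0,0],"jaw": 0.7},{"linear": [0,0,0],"dr": [0,0,0],"jaw": 0.2},{"linear": [0,0,0],"dr": [0,0,0],"jaw": 0.1},{"linear": [0,0,0],"dr": [0,0,0],"jaw": 0.1},{"linear": [0,0,0],"dr": [0,0,0],"jaw": 0.1}]}}

```text
time: 8.2
position: [536.6, 371.9, 80.4]
ee_rot: [-2.053, 1.81, -0.452]
wrist_force: [-0.1, -0.5, -0.1]
finger_gap: 0.104
```

```bash
python3 - <<'E'
from h import *
np.set_printoptions(precision=2,suppress=True)
st=robot.read_state();print(RG.T@(st["position"]-sq(-87.4,-22,9.5)),st["finger_gap"]*85,st["wrist_force"],st["qpos"])
c=cam("wrist");save(c,"w2.png")
E
```

```text
[ 0.1  -0.1   0.11] 8.799300334635067 [-0.12 -0.49 -0.14] [ 0.5   0.52  1.64 -0.34  0.54  2.2 ]
```

View pics/w2.png

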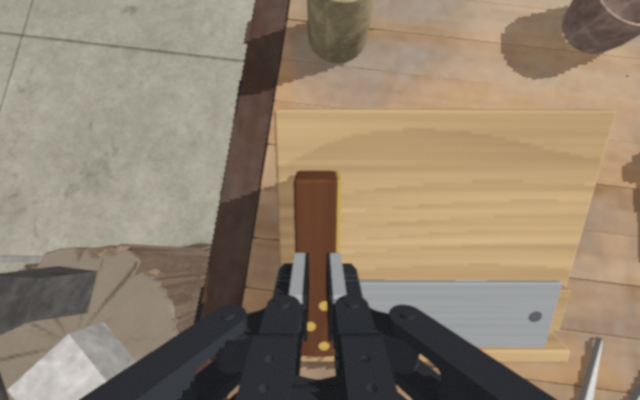

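```bash
python3 - <<'E'
from h import *
np.set_printoptions(precision=1,suppress=True,linewidth=150)
c=cam("wrist");st=robot.read_state();P=cloud(c)
d=c["depth"]
print("depth rows x cols 292..350", [int(x) for x in range(290,352,6)])
for v in range(170,340,12): print(v,d[v,290:352:6])
h=(P-c0)@n0
print("h")
for v in range(170,340,12): print(v,h[v,290:352:6])
Q=P[160:250,280:360].reshape(-1,3);hh=(Q-c0)@n0;S=Q[(hh>18)&(hh<26)]
U=np.stack([(S-c0)@ex,(S-c0)@ey],1);print(len(S),cv2.minAreaRect(U.astype(np.float32)),np.median((S-c0)@n0),np.percentile(U,[1,99],axis=0))
E
```

```text
depth rows x cols 292..350 [290, 296, 302, 308, 314, 320, 326, 332, 338, 344, 350]
170 [180.2 180.8 177.8 179.  178.3 177.8 177.7 179.  178.  180.3 181.3]
182 [182.5 160.2 159.6 160.4 159.9 160.2 160.7 160.7 160.2 182.5 182.9]
194 [184.1 163.6 163.1 162.4 162.7 160.4 161.9 161.4 162.4 184.2 184.6]
206 [187.  163.4 164.4 163.2 165.3 164.7 164.2 162.7 163.4 186.1 187.3]
218 [190.9 166.4 165.8 165.7 166.6 166.8 166.8 165.7 166.1 189.3 189.3]
230 [191.2 168.3 168.5 168.7 167.  168.2 169.  166.7 168.4 193.1 192.4]
242 [195.6 171.6 169.6 170.5 169.9 170.7 171.1 170.6 170.1 195.1 193.9]
254 [196.2 153.  152.9 151.8 173.1 173.6 173.9 153.3 153.3 195.7 196.7]
266 [151.7 143.2 142.6 146.9 175.1 176.3 176.  143.7 142.4 150.  151.1]
278 [141.6 133.7 134.6 145.7 177.6 178.7 163.7 134.1 134.4 141.2 141.7]
290 [126.2 126.7 127.4 145.7 179.9 180.8 180.  125.2 126.9 126.2 133.1]
302 [115.  117.8 125.2 146.4 182.1 181.9 181.7 124.  118.3 117.3 114.7]
314 [110.4 111.8 123.4 185.6   0.  184.3 184.7 127.  111.  110.9 109.9]
326 [105.6 105.1 124.1 186.5 188.  186.5 187.7 129.6 105.4 106.2 104.6]
338 [ 94.
[... 462 characters left out ...]
1.6 21.3 21.8 22.2 -0.5  0.6]
254 [ 0.9 39.6 39.7 40.6 21.5 21.1 20.8 39.2 39.2  1.3  0.4]
266 [42.5 50.  50.6 46.7 21.9 20.8 21.  49.6 50.8 44.  43. ]
278 [53.2 60.  59.2 49.6 21.7 20.8 33.8 59.7 59.3 53.4 53. ]
290 [68.  67.6 67.  51.3 21.9 21.1 21.8 68.9 67.4 68.1 62.1]
302 [79.  76.7 70.4 52.4 22.1 22.4 22.5 71.4 76.2 77.  79.3]
314 [ 84.2  83.1  73.4  21.5 176.5  22.5  22.2  70.3  83.7  83.8  84.7]
326 [89.5 89.9 74.3 22.9 21.6 22.9 21.9 69.7 89.7 89.  90.3]
338 [100.1  96.6  76.   21.9  22.1  21.8  21.3  69.8  91.8 100.9 101.6]
3366 ((-87.18801879882812, 1.0709190368652344), (24.073856353759766, 39.027488708496094), 0.08001010864973068) 21.837074480747724 [[-98.9 -17.4]
 [-75.5  20.3]]
```

```bash
python3 - <<'E'
from h import *
np.set_printoptions(precision=1,suppress=True,linewidth=150)
c=cam("wrist");st=robot.read_state();P=cloud(c);Rt=R.from_rotvec(st["ee_rot"]).as_matrix()
Q=(P-st["position"])@Rt
for v in range(250,345,6): print(v,Q[v,302],Q[v,338],Q[v,320])
T=np.linalg.inv(np.array(c["hand_eye"]));K=np.array(c["intrinsics"])
for p in ([0,0,0],[0,0,-19],[0,-11,0],[5,-11,-28]):
    q=T[:3,:3]@p+T[:3,3];print(p,K[0,2]+K[0,0]*q[0]/-q[2],K[1,2]-K[1,1]*q[1]/-q[2])
E
```

```text
250 [ -8.1  -3.9 -12.8] [ 10.9  -3.7 -12.4] [  1.4  -4.1 -13.1]
256 [ -7.1 -10.5 -31.5] [  9.7 -10.1 -30.9] [  1.4  -0.4 -12.8]
262 [ -6.9 -10.3 -36.9] [  9.4  -9.9 -36.2] [  1.4   2.9 -13.3]
268 [ -6.6 -10.9 -43. ] [  9.  -10.4 -42.2] [  1.4   6.7 -13.1]
274 [ -6.4 -10.6 -47.4] [  8.7 -10.8 -47.8] [  1.4  10.8 -12.4]
280 [ -6.2 -11.  -52.7] [  8.4 -10.5 -51.8] [  1.4  13.7 -13.7]
286 [ -6.  -10.9 -56.8] [  8.2 -10.6 -56.4] [  1.4  18.2 -12.6]
292 [ -5.9 -10.4 -60.1] [  7.9 -10.7 -60.5] [  1.4  21.8 -13. ]
298 [   0.1  -83.6 -167. ] [  7.6 -11.1 -64.9] [  1.5  25.9 -12.7]
304 [ -5.9  -6.1 -61.6] [  7.3 -12.1 -69.8] [  1.5  30.2 -12.2]
310 [ -5.8  -4.6 -63.2] [  7.2 -11.8 -72.7] [  1.5  33.4 -13.4]
316 [ -5.8  -2.2 -63.7] [  7.  -11.1 -75. ] [  1.5  38.3 -12.3]
322 [ -5.8  -0.  -64.4] [  6.8 -11.6 -78.6] [  1.5  42.4 -12.4]
328 [ -5.8   1.8 -65.5] [  6.7 -11.3 -81.1] [  1.5  46.4 -12.6]
334 [ -5.7   3.1 -67.3] [  6.6 -10.8 -83.3] [  1.5  51.  -12.2]
340 [ -5.7   5.3 -68. ] [  6.5  -9.4 -84.3] [  1.5  54.9 -12.7]
[0, 0, 0] 317.34443100747416 245.734729627388
[0, 0, -19] 317.3211505077135 262.47209009727504
[0, -11, 0] 317.33167583092785 227.91374218245303
[5, -11, -28] 327.80705054508934 251.45908571457528
```

The fingers closed to 9 mm above the stock. The wrist depth shows the real tips about 28 mm behind the reported TCP: tip edge at row 252, stock top below it at (320,254). I'll trust that evidence, open, and go 27 mm further down.

Call:
{"fn": "step_arm", "kwargs": {"steps": [{"linear": [0,0,0],"dr": [0,0,0],"jaw": 0.6},{"linear": [0,0,0],"dr": [0,0,0],"jaw": 0.6},{"linear": [0,0,0],"dr": [0,0,0],"jaw": 0.6},{"linear": [0,0,0.1],"dr": [0,0,0],"jaw": 0.6},{"linear": [0,0,0.1],"dr": [0,0,0],"jaw": 0.6},{"linear": [0,0,0.1],"dr": [0,0,0],"jaw": 0.6},{"linear": [0,0,0.1],"dr": [0,0,0],"jaw": 0.6},{"linear": [0,0,0.1],"dr": [0,0,0],"jaw": 0.6},{"linear": [0,0,0.04],"dr": [0,0,0],"jaw": 0.6},{"linear": [0,0,0],"dr": [0,0,0],"jaw": 0.4}]}}

```text
time: 9.6
position: [549.2, 373.4, 56.3]
ee_rot: [-2.054, 1.81, -0.451]
wrist_force: [0.5, 0.4, 0.2]
finger_gap: 0.412
```

```bash
cat > tip.py <<'E'
from h import *
np.set_printoptions(precision=1,suppress=True,linewidth=150)
c=cam("wrist");st=robot.read_state();P=cloud(c);Rt=R.from_rotvec(st["ee_rot"]).as_matrix()
print("pos",st["position"],"gap",st["finger_gap"]*85,"F",st["wrist_force"],"t",st["time"])
Q=(P-st["position"])@Rt
for sg in(-1,1):
    f=(Q[...,1]<-8.5)&(Q[...,1]>-14)&(Q[...,2]>-60)&(Q[...,2]<-10)&(Q[...,0]*sg>3)&(Q[...,0]*sg<40)
    F=Q[f];print("finger",sg,len(F),"z top pct",np.percentile(F[:,2],[90,97,99,100]),"x",np.percentile(F[:,0],[2,98]))
E
python3 tip.py
```

```text
pos [549.2 373.5  56.4] gap 33.923802571368 F [-0.3  0.2  0. ] t 9.65
finger -1 1033 z top pct [-17.7 -17.  -16.5 -15.5] x [-23.7  -3.6]
finger 1 1379 z top pct [-17.4 -16.9 -16.6 -16.3] x [ 4.3 38.5]
```

```bash
sed -i 's/(Q\[...,2\]<-10)/(Q[...,2]<-21)/; s/\*sg>3)/*sg>14.5)/' tip.py; python3 tip.py
```

```text
pos [549.2 373.4  56.5] gap 34.09640112242274 F [-0.5 -0.   0.6] t 9.7
finger -1 637 z top pct [-33.2 -30.2 -29.  -26.7] x [-23.4 -17. ]
finger 1 642 z top pct [-33.  -30.4 -29.5 -27. ] x [17.1 23.7]
```

Call:
{"fn": "step_arm", "kwargs": {"steps": [{"linear": [0,0,0],"dr": [0,0,0],"jaw": 0.2},{"linear": [0,0,0],"dr": [0,0,0],"jaw": 0.1},{"linear": [0,0,0],"dr": [0,0,0],"jaw": 0.1},{"linear": [0,0,0],"dr": [0,0,0],"jaw": 0.1},{"linear": [0,0,-0.1],"dr": [0,0,0],"jaw": 0.1},{"linear": [0,0,-0.1],"dr": [0,0,0],"jaw": 0.1},{"linear": [0,0,-0.2],"dr": [0,0,0],"jaw": 0.1},{"linear": [0,0,-0.2],"dr": [0,0,0],"jaw": 0.1},{"linear": [0,0,-0.2],"dr": [0,0,0],"jaw": 0.1},{"linear": [0,0,-0.2],"dr": [0,0,0],"jaw": 0.1}]}}

```text
time: 10.95
position: [525.4, 370.4, 101.1]
ee_rot: [-2.054, 1.81, -0.451]
wrist_force: [0.5, -0.3, -1.9]
finger_gap: 0.265
```

```bash
cat > grip.py <<'E'
from h import *
np.set_printoptions(precision=2,suppress=True,linewidth=150)
c=cam("wrist");st=robot.read_state();P=cloud(c);Rt=R.from_rotvec(st["ee_rot"]).as_matrix();Q=(P-st["position"])@Rt
print("gap",st["finger_gap"]*85,"F",st["wrist_force"],st["position"],Rt)
import sys;save(c,sys.argv[1])
# blade: to the right of the fingers
m=(Q[...,0]>30)&(Q[...,0]<125)&(Q[...,1]>28)&(Q[...,1]<60)&(Q[...,2]>-45)&(Q[...,2]<-10)
B=Q[m];k=np.median(B,0);print(len(B),k)
A=np.c_[B[:,:2],np.ones(len(B))]
for _ in range(3):
    x=np.linalg.lstsq(A,B[:,2],rcond=None)[0];r=B[:,2]-A@x;g=abs(r)<2*r.std()+.3;A=A[g];B=B[g]
print("blade z=",x,"resid",r.std(),len(B))
m=(abs(Q[...,0])<10)&(Q[...,1]<-15)&(Q[...,1]>-50)&(Q[...,2]>-50)&(Q[...,2]<-30)
S=Q[m];rc=cv2.minAreaRect(S[:,:2].astype(np.float32));print("stock",len(S),np.median(S,0),rc)
A=np.c_[S[:,:2],np.ones(len(S))];print("stock plane",np.linalg.lstsq(A,S[:,2],rcond=None)[0],"free end y",np.percentile(S[:,1],1))
E
python3 grip.py w3.png
```

```text
gap 22.49448088375025 F [ 0.58  0.76 -0.15] [525.44 370.68 102.36] [[ 0.13 -0.87  0.47]
 [-0.99 -0.11  0.06]
 [-0.   -0.47 -0.88]]
3375 [107.12  39.48 -29.42]
blade z= [ -0.    -0.   -29.18] resid 0.4950170238470408 3340
stock 2977 [  0.16 -30.25 -38.11] ((0.0007314682006835938, -28.57940673828125), (19.99175453186035, 27.130327224731445), 0.0530291423201561)
stock plane [  0.    -0.07 -39.86] free end y -41.78619725180992
```

View pics/w3.png

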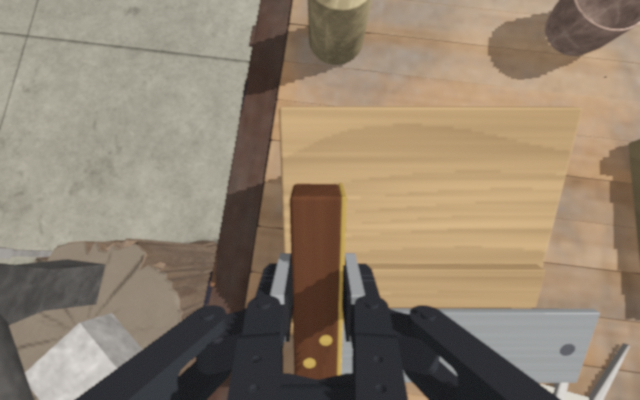

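Gripped: the gap is 22.5 mm (about 24 expected) and the blade is parallel to the tool, top at tool z −29.2. The stock runs up from (317,190) between the pads at (283,275) and (350,275). Next I carry it over the bar.

```bash
cat >> h.py <<'E'
ROOT=np.array([12,44.5,-27.2])
BY=4.0;BE=np.array([565.5,-22.3,31.])
def bar(x,y,z):
    a=np.radians(BY);return BE+x*np.array([np.cos(a),np.sin(a),0])+y*np.array([-np.sin(a),np.cos(a),0])+np.array([0,0,z])
E
python3 - <<'E'
from h import *
st=robot.read_state();p=st["position"];Rc=R.from_rotvec(st["ee_rot"]).as_matrix()
Rt=rotm(BY);f=bar(-8,0,42)-Rt@ROOT;print(f)
s=plan(p+[-15,0,80],Rc,n=6,jaw=.1)
import scipy.spatial.transform as t
S=t.Slerp([0,1],R.from_matrix([Rc,Rt]))
s=plan(s[0]+(f-s[0])*.18,S(.18).as_matrix(),n=4,start=s,jaw=.1)
print();s=plan(s[0]+(f+[0,0,60]-s[0])*.55,S(.6).as_matrix(),n=10,start=s,jaw=.1)
print();s=plan(f,Rt,n=9,start=s,jaw=.1)
E
```

```text
[542.44455591  20.69647076  45.8       ]
{"linear":[-0.007, -0.082, -0.258],"dr":[0.0, 0.0, 0.0],"jaw":0.1},
{"linear":[-0.007, -0.083, -0.259],"dr":[0.0, 0.0, 0.0],"jaw":0.1},
{"linear":[-0.007, -0.082, -0.258],"dr":[0.0, 0.0, 0.0],"jaw":0.1},
{"linear":[-0.006, -0.082, -0.259],"dr":[0.0, 0.0, 0.0],"jaw":0.1},
{"linear":[-0.007, -0.082, -0.258],"dr":[0.0, 0.0, 0.0],"jaw":0.1},
{"linear":[-0.007, -0.083, -0.259],"dr":[0.0, 0.0, 0.0],"jaw":0.1},
end [510.5 370.7 182.4]
{"linear":[0.316, 0.068, 0.102],"dr":[-0.2, -0.19, -0.76],"jaw":0.1},
{"linear":[0.313, 0.086, 0.099],"dr":[-0.2, -0.19, -0.77],"jaw":0.1},
{"linear":[0.308, 0.106, 0.095],"dr":[-0.21, -0.19, -0.76],"jaw":0.1},
{"linear":[0.302, 0.125, 0.092],"dr":[-0.2, -0.19, -0.77],"jaw":0.1},
end [516.2 307.7 157.8]

{"linear":[0.299, 0.117, 0.029],"dr":[-0.19, -0.18, -0.71],"jaw":0.1},
{"linear":[0.291, 0.134, 0.027],"dr":[-0.19, -0.18, -0.71],"jaw":0.1},
{"linear":[0.283, 0.152, 0.025],"dr":[-0.19, -0.18, -0.71],"jaw":0.1},
{"linear":[0.274, 0.169, 0.023],"dr":[-0.19, -0.18, -0.71],"jaw":0.1},
{"linear":[0.262, 0.185, 0.022],"dr":
[... 360 characters left out ...]
-0.18, -0.71],"jaw":0.1},
end [530.6 149.8 129.2]

{"linear":[0.151, 0.268, 0.152],"dr":[-0.2, -0.19, -0.75],"jaw":0.1},
{"linear":[0.135, 0.274, 0.154],"dr":[-0.2, -0.19, -0.76],"jaw":0.1},
{"linear":[0.12, 0.28, 0.157],"dr":[-0.2, -0.19, -0.75],"jaw":0.1},
{"linear":[0.104, 0.284, 0.16],"dr":[-0.2, -0.19, -0.76],"jaw":0.1},
{"linear":[0.088, 0.288, 0.164],"dr":[-0.2, -0.19, -0.75],"jaw":0.1},
{"linear":[0.071, 0.291, 0.167],"dr":[-0.2, -0.19, -0.76],"jaw":0.1},
{"linear":[0.055, 0.291, 0.171],"dr":[-0.2, -0.19, -0.75],"jaw":0.1},
{"linear":[0.039, 0.292, 0.176],"dr":[-0.21, -0.18, -0.76],"jaw":0.1},
{"linear":[0.022, 0.29, 0.18],"dr":[-0.2, -0.19, -0.75],"jaw":0.1},
end [542.4  20.7  45.8]
```

Call:
{"fn": "step_arm", "kwargs": {"steps": [{"linear": [0,-0.08,-0.26],"dr": [0,0,0],"jaw": 0.1},{"linear": [0,-0.08,-0.26],"dr": [0,0,0],"jaw": 0.1},{"linear": [0,-0.08,-0.26],"dr": [0,0,0],"jaw": 0.1},{"linear": [0,-0.08,-0.26],"dr": [0,0,0],"jaw": 0.1},{"linear": [0,-0.08,-0.26],"dr": [0,0,0],"jaw": 0.1},{"linear": [0,-0.08,-0.26],"dr": [0,0,0],"jaw": 0.1},{"linear": [0.31,0.07,0.1],"dr": [-0.2,-0.19,-0.76],"jaw": 0.1},{"linear": [0.31,0.09,0.1],"dr": [-0.2,-0.19,-0.76],"jaw": 0.1},{"linear": [0.31,0.11,0.1],"dr": [-0.2,-0.19,-0.76],"jaw": 0.1},{"linear": [0.3,0.12,0.09],"dr": [-0.2,-0.19,-0.76],"jaw": 0.1}]}}

```text
time: 12.25
position: [515.7, 305.3, 156.1]
ee_rot: [-2.342, 1.539, -0.389]
wrist_force: [0.3, 0.1, -1.6]
finger_gap: 0.265
```

Call:
{"fn": "step_arm", "kwargs": {"steps": [{"linear": [0.3,0.12,0.03],"dr": [-0.19,-0.18,-0.71],"jaw": 0.1},{"linear": [0.29,0.13,0.03],"dr": [-0.19,-0.18,-0.71],"jaw": 0.1},{"linear": [0.28,0.15,0.03],"dr": [-0.19,-0.18,-0.71],"jaw": 0.1},{"linear": [0.27,0.17,0.02],"dr": [-0.19,-0.18,-0.71],"jaw": 0.1},{"linear": [0.26,0.19,0.02],"dr": [-0.19,-0.18,-0.71],"jaw": 0.1},{"linear": [0.25,0.2,0.02],"dr": [-0.19,-0.18,-0.71],"jaw": 0.1},{"linear": [0.24,0.22,0.02],"dr": [-0.19,-0.18,-0.71],"jaw": 0.1},{"linear": [0.22,0.23,0.02],"dr": [-0.19,-0.18,-0.71],"jaw": 0.1},{"linear": [0.21,0.24,0.02],"dr": [-0.19,-0.18,-0.71],"jaw": 0.1},{"linear": [0.19,0.25,0.02],"dr": [-0.19,-0.18,-0.71],"jaw": 0.1}]}}

```text
time: 13.5
position: [529.2, 148.2, 127.5]
ee_rot: [-2.871, 0.773, -0.207]
wrist_force: [0.4, 0.5, -2.0]
finger_gap: 0.266
```

```bash
python3 - <<'E'
from h import *
Rt=rotm(BY);f=bar(-8,0,42)-Rt@ROOT
plan(f,Rt,n=9,jaw=.1)
st=robot.read_state();print(st["time"],st["position"],st["qpos"],st["finger_gap"])
E
```

```text
{"linear":[0.152, 0.262, 0.149],"dr":[-0.2, -0.19, -0.76],"jaw":0.1},
{"linear":[0.138, 0.269, 0.151],"dr":[-0.2, -0.19, -0.76],"jaw":0.1},
{"linear":[0.122, 0.275, 0.154],"dr":[-0.2, -0.19, -0.75],"jaw":0.1},
{"linear":[0.106, 0.28, 0.157],"dr":[-0.2, -0.18, -0.76],"jaw":0.1},
{"linear":[0.09, 0.283, 0.16],"dr":[-0.2, -0.19, -0.75],"jaw":0.1},
{"linear":[0.074, 0.286, 0.164],"dr":[-0.21, -0.19, -0.76],"jaw":0.1},
{"linear":[0.058, 0.288, 0.167],"dr":[-0.2, -0.18, -0.75],"jaw":0.1},
{"linear":[0.042, 0.287, 0.173],"dr":[-0.21, -0.19, -0.76],"jaw":0.1},
{"linear":[0.025, 0.287, 0.176],"dr":[-0.2, -0.18, -0.75],"jaw":0.1},
end [542.4  20.7  45.8]
13.5 [529.21949372 148.17150233 127.52990132] [-0.00275692  0.33420215  1.70893514  0.14980751  0.92753158  0.44392301] 0.26606368804589364
```

Call:
{"fn": "step_arm", "kwargs": {"steps": [{"linear": [0.15,0.26,0.15],"dr": [-0.2,-0.19,-0.76],"jaw": 0.1},{"linear": [0.14,0.27,0.15],"dr": [-0.2,-0.19,-0.76],"jaw": 0.1},{"linear": [0.12,0.27,0.15],"dr": [-0.2,-0.19,-0.75],"jaw": 0.1},{"linear": [0.11,0.28,0.16],"dr": [-0.2,-0.18,-0.76],"jaw": 0.1},{"linear": [0.09,0.28,0.16],"dr": [-0.2,-0.19,-0.75],"jaw": 0.1},{"linear": [0.07,0.29,0.16],"dr": [-0.21,-0.19,-0.76],"jaw": 0.1},{"linear": [0.06,0.29,0.17],"dr": [-0.2,-0.18,-0.75],"jaw": 0.1},{"linear": [0.04,0.29,0.17],"dr": [-0.21,-0.19,-0.76],"jaw": 0.1},{"linear": [0.02,0.29,0.18],"dr": [-0.2,-0.18,-0.75],"jaw": 0.1},{"linear": [0,0,0],"dr": [0,0,0],"jaw": 0.1}]}}

```text
time: 14.75
position: [541.8, 20.7, 45.3]
ee_rot: [-3.139, -0.103, 0.001]
wrist_force: [0.5, 0.0, -2.2]
finger_gap: 0.261
```

```bash
python3 grip.py w4.png
```

```text
gap 22.732057379216798 F [-0.01 -0.46 -1.29] [541.89  21.14  45.67] [[ 1.    0.07  0.  ]
 [ 0.07 -1.    0.  ]
 [ 0.   -0.   -1.  ]]
3330 [106.92  39.3  -29.25]
blade z= [  0.     0.   -29.49] resid 0.48522972385690727 3287
stock 3072 [ -0.03 -30.6  -38.43] ((-0.011878013610839844, -28.9005126953125), (27.807891845703125, 19.976680755615234), 89.97193908691406)
stock plane [  0.01  -0.07 -40.15] free end y -42.57294468054068
```

View pics/w4.png

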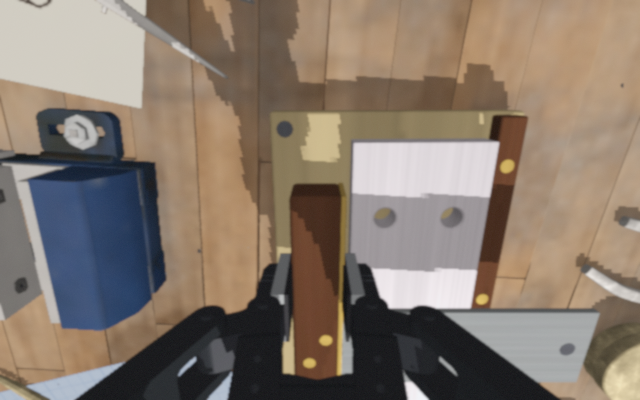

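The square is held level over the bar. The bar's near edge runs from (352,142) to (350,305), holes at (384,217) and (452,217). The stock face at (343,240) is just short of it.

```bash
cat > bar.py <<'E'
from h import *
np.set_printoptions(precision=2,suppress=True)
c=cam("wrist");P=cloud(c);Q=P[100:310,340:530].reshape(-1,3)
m=(Q[:,2]>26)&(Q[:,2]<37);B=Q[m]
a=np.radians(BY);ux=np.array([np.cos(a),np.sin(a),0]);uy=np.array([-np.sin(a),np.cos(a),0])
x=(B-BE)@ux;y=(B-BE)@uy;print("z",np.percentile(B[:,2],[10,50,90]),"y end (100)",np.percentile(y,99.5))
ys=[];xs=[];xf=[]
for y0 in range(20,100,6):
    k=x[(y>y0)&(y<y0+6)]
    if len(k)>40: ys.append(y0+3);xs.append(np.percentile(k,1.5));xf.append(np.percentile(k,98.5))
print(np.c_[ys,xs,xf]);print("fit near edge slope deg,x0",np.degrees(np.polyfit(ys,xs,1)[0]),np.median(xs))
E
python3 bar.py
```

```text
z [27.17 30.89 31.77] y end (100) 112.47961441795117
[[ 23.    13.53  93.05]
 [ 29.     4.76  93.34]
 [ 35.     0.47  93.52]
 [ 41.    -0.    93.24]
 [ 47.    -0.11  93.09]
 [ 53.    -0.01  93.28]
 [ 59.    -0.41  93.76]
 [ 65.    -0.13  93.49]
 [ 71.    -0.28  93.36]
 [ 77.     0.03  93.27]
 [ 83.    -0.03  93.1 ]
 [ 89.    -0.31  93.32]
 [ 95.     0.04  93.23]
 [101.     0.04  93.77]]
fit near edge slope deg,x0 -4.919109374851071 -0.008243591466662873
```

```bash
python3 - <<'E'
from h import *
Rt=rotm(BY);RT=np.array([12,44.5,-27.4])
s=plan(bar(-3,0,7)-Rt@RT,Rt,n=7,jaw=.1)
s=plan(bar(-3,0,2.5)-Rt@RT,Rt,n=2,jaw=.1,start=s)
c=cam("wrist");st=robot.read_state();o=c["T"][:3,3];K=np.array(c["intrinsics"])
for u,v in [(384,217),(452,217),(352,142),(500,141)]:
    d=c["T"][:3,:3]@np.array([(u-K[0,2])/K[0,0],-(v-K[1,2])/K[1,1],-1]);p=o+d*(31-o[2])/d[2];print(u,v,rotm(BY).T@(p-BE))
E
```

```text
{"linear":[0.015, 0.002, 0.101],"dr":[0.0, 0.0, -0.01],"jaw":0.1},
{"linear":[0.016, 0.002, 0.101],"dr":[0.0, 0.0, -0.01],"jaw":0.1},
{"linear":[0.015, 0.002, 0.101],"dr":[0.0, 0.0, -0.01],"jaw":0.1},
{"linear":[0.016, 0.002, 0.101],"dr":[0.0, 0.0, 0.0],"jaw":0.1},
{"linear":[0.015, 0.002, 0.1],"dr":[0.0, 0.0, -0.01],"jaw":0.1},
{"linear":[0.016, 0.002, 0.101],"dr":[-0.01, -0.01, 0.0],"jaw":0.1},
{"linear":[0.015, 0.002, 0.101],"dr":[0.0, 0.0, -0.01],"jaw":0.1},
end [547.4  21.   10.6]
{"linear":[0.0, 0.0, 0.045],"dr":[0.0, 0.0, 0.0],"jaw":0.1},
{"linear":[0.0, 0.0, 0.045],"dr":[0.0, 0.0, 0.0],"jaw":0.1},
end [547.4  21.    6.1]
384 217 [ 18.83379383 -57.41688141   0.        ]
452 217 [ 59.50470114 -57.24129946   0.        ]
352 142 [  -1.65464779 -102.07722417    0.        ]
500 141 [  80.22351031 -102.2764228     0.        ]
```

Call:
{"fn": "step_arm", "kwargs": {"steps": [{"linear": [0.015,-0.004,0.1],"dr": [0,0,0],"jaw": 0.1},{"linear": [0.015,-0.004,0.1],"dr": [0,0,0],"jaw": 0.1},{"linear": [0.015,-0.004,0.1],"dr": [0,0,0],"jaw": 0.1},{"linear": [0.015,-0.004,0.1],"dr": [0,0,0],"jaw": 0.1},{"linear": [0.015,-0.004,0.1],"dr": [0,0,0],"jaw": 0.1},{"linear": [0.015,-0.004,0.1],"dr": [0,0,0],"jaw": 0.1},{"linear": [0.015,-0.004,0.1],"dr": [0,0,0],"jaw": 0.1},{"linear": [0,0,0.04],"dr": [0,0,0],"jaw": 0.1},{"linear": [0,0,0.02],"dr": [0,0,0],"jaw": 0.1},{"linear": [0,0,0],"dr": [0,0,0],"jaw": 0.1}]}}

```text
time: 16.15
position: [547.1, 22.8, 7.6]
ee_rot: [-3.139, -0.105, -0.001]
wrist_force: [0.1, -1.3, -2.2]
finger_gap: 0.264
```

```bash
python3 grip.py w5.png; python3 bar.py | tail -12
```

```text
gap 22.608266897810548 F [ 0.2 -0.1 -1.7] [547.1   22.76   7.57] [[ 1.    0.07  0.  ]
 [ 0.07 -1.    0.  ]
 [ 0.   -0.   -1.  ]]
3291 [107.07  39.2  -29.76]
blade z= [ -0.     0.   -29.74] resid 0.48183460643463777 3244
stock 3120 [  0.06 -31.02 -38.79] ((-0.0041027069091796875, -29.1341552734375), (28.18951416015625, 19.970447540283203), 89.96536254882812)
stock plane [  0.01  -0.07 -40.7 ] free end y -42.99775022182939
 [ 41.    14.08  92.18]
 [ 47.    10.8   90.78]
 [ 53.     3.2   89.74]
 [ 59.    -0.81  88.67]
 [ 65.    -0.15  87.02]
 [ 71.    -0.32  85.79]
 [ 77.    -0.41  84.36]
 [ 83.    -0.22  83.23]
 [ 89.    -1.06  81.98]
 [ 95.    -0.21  78.24]
 [101.    -0.2   77.88]]
fit near edge slope deg,x0 -17.138954497086562 -0.1745967481776886
```

View pics/w5.png

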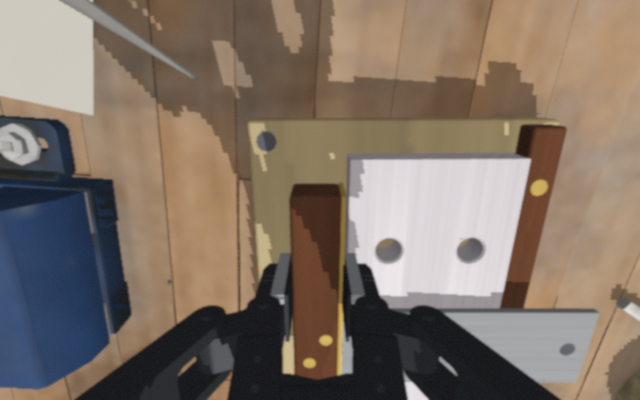

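About 2 mm of air remains under the blade, and a roughly 3 mm gap shows between the stock face (341,240) and the bar edge (348,240). I'll lower to contact.

Call:
{"fn": "step_arm", "kwargs": {"steps": [{"linear": [0,0,0.012],"dr": [0,0,0],"jaw": 0.1},{"linear": [0,0,0.012],"dr": [0,0,0],"jaw": 0.1},{"linear": [0,0,0.012],"dr": [0,0,0],"jaw": 0.1},{"linear": [0,0,0.012],"dr": [0,0,0],"jaw": 0.1},{"linear": [0,0,0],"dr": [0,0,0],"jaw": 0.1},{"linear": [0,0,0],"dr": [0,0,0],"jaw": 0.1},{"linear": [0,0,0],"dr": [0,0,0],"jaw": 0.1},{"linear": [0,0,0],"dr": [0,0,0],"jaw": 0.1},{"linear": [0,0,0],"dr": [0,0,0],"jaw": 0.1},{"linear": [0,0,0],"dr": [0,0,0],"jaw": 0.1}]}}

```text
time: 17.5
position: [547.4, 22.7, 7.1]
ee_rot: [-3.14, -0.106, -0.003]
wrist_force: [-8.1, -0.6, 19.6]
finger_gap: 0.266
```

Call:
{"fn": "step_arm", "kwargs": {"steps": [{"linear": [0,0,-0.02],"dr": [0,0,0],"jaw": 0.1},{"linear": [0,0,-0.01],"dr": [0,0,0],"jaw": 0.1},{"linear": [0,0,0],"dr": [0,0,0],"jaw": 0.1},{"linear": [0,0,0],"dr": [0,0,0],"jaw": 0.3},{"linear": [0,0,0],"dr": [0,0,0],"jaw": 0.4},{"linear": [0,0,0],"dr": [0,0,0],"jaw": 0.5},{"linear": [0,0,0],"dr": [0,0,0],"jaw": 0.5},{"linear": [0,0,0],"dr": [0,0,0],"jaw": 0.5},{"linear": [0,0,0],"dr": [0,0,0],"jaw": 0.5},{"linear": [0,0,0],"dr": [0,0,0],"jaw": 0.5}]}}

```text
time: 18.75
position: [547.0, 22.8, 6.6]
ee_rot: [-3.139, -0.105, -0.001]
wrist_force: [-0.8, -0.6, -0.6]
finger_gap: 0.5
```

```bash
python3 grip.py w6.png; python3 bar.py | tail -9
```

```text
gap 42.40604435583839 F [ 0.37 -0.42 -0.02] [547.03  22.77   6.52] [[ 1.    0.07  0.  ]
 [ 0.07 -1.    0.  ]
 [ 0.   -0.   -1.  ]]
2255 [112.03  38.22 -28.49]
blade z= [  0.    -0.   -28.71] resid 0.49824319246949716 2235
stock 3028 [  0.06 -30.82 -37.57] ((-0.0029430389404296875, -29.173242568969727), (19.987321853637695, 28.3480167388916), 0.017071202397346497)
stock plane [  0.01  -0.06 -39.05] free end y -43.013016820669385
 [ 59.    -0.49  87.76]
 [ 65.    -0.27  86.38]
 [ 71.    -0.08  85.08]
 [ 77.    -0.16  83.8 ]
 [ 83.    -0.37  82.57]
 [ 89.    -1.08  79.12]
 [ 95.    -0.34  77.7 ]
 [101.    -0.2   76.93]]
fit near edge slope deg,x0 0.06343760899629969 -0.3299031908355326
```

View pics/w6.png

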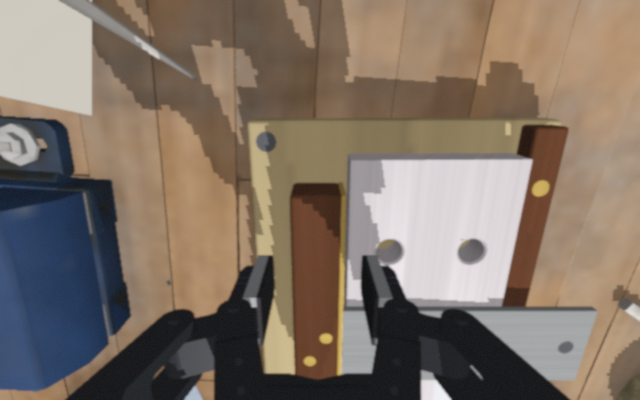

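Call:
{"fn": "step_arm", "kwargs": {"steps": [{"linear": [0.03,0.08,0],"dr": [0,0,0],"jaw": 0.5},{"linear": [0.03,0.08,0],"dr": [0,0,0],"jaw": 0.5},{"linear": [0.04,0,0],"dr": [0,0,0],"jaw": 0.5},{"linear": [0.04,0,0],"dr": [0,0,0],"jaw": 0.5},{"linear": [0.03,0,0],"dr": [0,0,0],"jaw": 0.5},{"linear": [0.02,0,0],"dr": [0,0,0],"jaw": 0.5},{"linear": [0.02,0,0],"dr": [0,0,0],"jaw": 0.5},{"linear": [0.02,0,0],"dr": [0,0,0],"jaw": 0.5},{"linear": [0.02,0,0],"dr": [0,0,0],"jaw": 0.5},{"linear": [0,0,0],"dr": [0,0,0],"jaw": 0.5}]}}

```text
time: 20.1
position: [559.9, 15.5, 6.5]
ee_rot: [-3.139, -0.105, 0.0]
wrist_force: [-2.0, -1.2, 1.5]
finger_gap: 0.503
```

```bash
python3 grip.py w7.png; python3 bar.py | tail -9
```

```text
gap 42.76448438391563 F [-3.41 -2.32  1.4 ] [559.89  15.49   6.49] [[ 1.    0.07 -0.  ]
 [ 0.07 -1.    0.  ]
 [-0.   -0.   -1.  ]]
2258 [111.81  38.03 -28.52]
blade z= [ -0.    -0.   -28.25] resid 0.5026332474486418 2233
stock 2154 [ -4.1  -33.52 -37.59] ((-4.130404949188232, -32.465850830078125), (34.9362678527832, 11.805519104003906), 89.7183609008789)
stock plane [  0.01  -0.   -37.6 ] free end y -49.715698180152756
 [ 59.     8.04  93.81]
 [ 65.     8.04  93.45]
 [ 71.     7.97  93.28]
 [ 77.     7.84  93.42]
 [ 83.     7.7   92.92]
 [ 89.     7.54  91.84]
 [ 95.     7.38  90.65]
 [101.     7.66  89.67]]
fit near edge slope deg,x0 -0.9199922548812897 8.037518238930161
```

Call:
{"fn": "step_arm", "kwargs": {"steps": [{"linear": [0.015,0,0],"dr": [0,0,0],"jaw": 0.5},{"linear": [0.015,0,0],"dr": [0,0,0],"jaw": 0.5},{"linear": [0.015,0,0],"dr": [0,0,0],"jaw": 0.5},{"linear": [0.01,0,0],"dr": [0,0,0],"jaw": 0.5},{"linear": [0,0,0],"dr": [0,0,0],"jaw": 0.5},{"linear": [0,0,0],"dr": [0,0,0],"jaw": 0.5},{"linear": [0,0,0],"dr": [0,0,0],"jaw": 0.5},{"linear": [0,0,0],"dr": [0,0,0],"jaw": 0.5},{"linear": [0,0,0],"dr": [0,0,0],"jaw": 0.5},{"linear": [0,0,0],"dr": [0,0,0],"jaw": 0.5}]}}

```text
time: 21.45
position: [561.0, 16.1, 6.4]
ee_rot: [-3.138, -0.106, 0.007]
wrist_force: [-10.5, -1.3, 6.6]
finger_gap: 0.502
```

```bash
cat > gap.py <<'E'
from h import *
import sys
np.set_printoptions(precision=1,suppress=True)
c=cam("wrist");save(c,sys.argv[1]);P=cloud(c);st=robot.read_state();print(st["time"],st["position"],st["wrist_force"])
q=(P-BE)@rotm(BY)  # x across bar, y = -along, z=-up
q[...,1]*=-1;q[...,2]*=-1
for y0 in range(-20,104,8):
    b=q[(q[...,1]>y0)&(q[...,1]<y0+8)&(abs(q[...,0])<60)]
    s=b[(b[:,2]>9.5)&(b[:,2]<16)&(b[:,0]<20)&(b[:,0]>-40)];e=b[(b[:,2]>-3)&(b[:,2]<3)&(b[:,0]>-20)]
    print(y0,len(s),len(e),"stock",np.percentile(s[:,0],[1,99]) if len(s)>30 else "-","bar from",np.percentile(e[:,0],[1]) if len(e)>50 else "-")
E
python3 gap.py w8.png
```

```text
21.5 [561.   16.1   6.4] [-10.4  -1.1   6.3]
-20 210 13 stock [-23.6  -0.6] bar from -
-12 607 12 stock [-23.4  -0.1] bar from -
-4 598 10 stock [-23.4  -0.1] bar from -
4 652 14 stock [-23.6  -0.1] bar from -
12 670 18 stock [-23.3  -0.1] bar from -
20 711 662 stock [-23.5  -0.1] bar from [0.5]
28 800 1118 stock [-23.6  19.2] bar from [0.5]
36 836 1335 stock [-23.6  19.2] bar from [0.9]
44 1073 1727 stock [-36.4  19.3] bar from [1.4]
52 878 1341 stock [-23.2   0.2] bar from [0.9]
60 932 1841 stock [-23.2   0.2] bar from [1.3]
68 968 2092 stock [-23.    0.2] bar from [1.3]
76 1030 2226 stock [-23.    0.2] bar from [1.2]
84 817 2448 stock [-22.9   0.1] bar from [-16.4]
92 0 2470 stock - bar from [1.1]
100 0 572 stock - bar from [1.1]
```

View pics/w8.png

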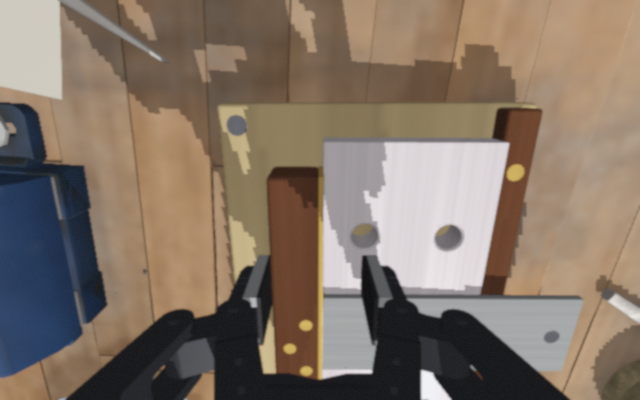

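```bash
python3 - <<'E'
from h import *
st=robot.read_state();p=st["position"];Rc=rotm(BY)
s=(p+[-5,0,60],Rc)
V=np.array([495,-259.5,0])
print("A: 3 rows"); s=plan(s[0]+[-10,-60,55],rotm(18),n=3,jaw=.8,start=s)
print("B");s=plan([502,-190,110],rotm(63),n=10,jaw=.8,start=s)
print("C");s=plan(V+[0,0,50],rotm(75.7),n=5,jaw=.8,start=s)
E
```

```text
A: 3 rows
{"linear":[-0.094, 0.394, -0.367],"dr":[0.0, 0.0, -0.93],"jaw":0.8},
{"linear":[-0.127, 0.386, -0.366],"dr":[0.0, 0.0, -0.93],"jaw":0.8},
{"linear":[-0.156, 0.374, -0.367],"dr":[0.0, 0.0, -0.94],"jaw":0.8},
end [546.  -43.9 121.4]
B
{"linear":[-0.174, 0.251, 0.023],"dr":[0.0, 0.0, -0.9],"jaw":0.8},
{"linear":[-0.193, 0.236, 0.022],"dr":[0.0, 0.0, -0.9],"jaw":0.8},
{"linear":[-0.211, 0.22, 0.023],"dr":[0.0, 0.0, -0.9],"jaw":0.8},
{"linear":[-0.228, 0.203, 0.023],"dr":[0.0, 0.0, -0.9],"jaw":0.8},
{"linear":[-0.243, 0.185, 0.023],"dr":[0.0, 0.0, -0.9],"jaw":0.8},
{"linear":[-0.256, 0.165, 0.022],"dr":[0.0, 0.0, -0.9],"jaw":0.8},
{"linear":[-0.269, 0.144, 0.023],"dr":[0.0, 0.0, -0.9],"jaw":0.8},
{"linear":[-0.279, 0.123, 0.023],"dr":[0.0, 0.0, -0.9],"jaw":0.8},
{"linear":[-0.288, 0.1, 0.023],"dr":[0.0, 0.0, -0.9],"jaw":0.8},
{"linear":[-0.296, 0.078, 0.022],"dr":[0.0, 0.0, -0.9],"jaw":0.8},
end [ 502. -190.  110.]
C
{"linear":[-0.26, 0.101, 0.24],"dr":[0.0, 0.0, -0.51],"jaw":0.8},
{"linear":[-0.265, 0.09, 0.24],"dr":[0.0, 0.0, -0.51],"jaw":0.8},
{"linear":[-0.268, 0.078, 0.24],"dr":[0.0, 0.0, -0.51],"jaw":0.8},
{"linear":[-0.272, 0.065, 0.24],"dr":[0.0, 0.0, -0.5],"jaw":0.8},
{"linear":[-0.274, 0.054, 0.24],"dr":[0.0, 0.0, -0.51],"jaw":0.8},
end [ 495.  -259.5   50. ]
```

Call:
{"fn": "step_arm", "kwargs": {"steps": [{"linear": [-0.05,0,0],"dr": [0,0,0],"jaw": 0.5},{"linear": [-0.07,0,0],"dr": [0,0,0],"jaw": 0.5},{"linear": [0,0,-0.1],"dr": [0,0,0],"jaw": 0.5},{"linear": [0,0,-0.2],"dr": [0,0,0],"jaw": 0.5},{"linear": [0,0,-0.3],"dr": [0,0,0],"jaw": 0.5},{"linear": [0,0,-0.3],"dr": [0,0,0],"jaw": 0.5},{"linear": [0,0,-0.3],"dr": [0,0,0],"jaw": 0.5},{"linear": [-0.1,0.39,-0.37],"dr": [0,0,-0.93],"jaw": 0.8},{"linear": [-0.13,0.39,-0.37],"dr": [0,0,-0.93],"jaw": 0.8},{"linear": [-0.16,0.37,-0.37],"dr": [0,0,-0.93],"jaw": 0.8}]}}

```text
time: 22.75
position: [545.8, -45.1, 123.4]
ee_rot: [-3.103, -0.49, -0.002]
wrist_force: [-0.2, 0.4, 0.0]
finger_gap: 0.8
```

Call:
{"fn": "step_arm", "kwargs": {"steps": [{"linear": [-0.17,0.25,0.02],"dr": [0,0,-0.9],"jaw": 0.8},{"linear": [-0.19,0.24,0.02],"dr": [0,0,-0.9],"jaw": 0.8},{"linear": [-0.21,0.22,0.02],"dr": [0,0,-0.9],"jaw": 0.8},{"linear": [-0.23,0.2,0.02],"dr": [0,0,-0.9],"jaw": 0.8},{"linear": [-0.24,0.18,0.02],"dr": [0,0,-0.9],"jaw": 0.8},{"linear": [-0.26,0.16,0.02],"dr": [0,0,-0.9],"jaw": 0.8},{"linear": [-0.27,0.14,0.02],"dr": [0,0,-0.9],"jaw": 0.8},{"linear": [-0.28,0.12,0.02],"dr": [0,0,-0.9],"jaw": 0.8},{"linear": [-0.29,0.1,0.02],"dr": [0,0,-0.9],"jaw": 0.8},{"linear": [-0.3,0.08,0.02],"dr": [0,0,-0.9],"jaw": 0.8}]}}

```text
time: 24.0
position: [500.8, -190.7, 112.6]
ee_rot: [2.68, 1.64, 0.001]
wrist_force: [0.0, -0.0, -0.4]
finger_gap: 0.797
```

```bash
cat > vee.py <<'E'
from h import *
import sys
np.set_printoptions(precision=1,suppress=True)
c=cam("wrist");save(c,sys.argv[1]);P=cloud(c);st=robot.read_state();print(st["time"],st["position"],R.from_rotvec(st["ee_rot"]).as_matrix()[:,0],st["finger_gap"])
r=robot.trace("wrist","vee_centre");print([(q["p"],q["pixels"].sum()) for q in r])
m=r[0]["pixels"];Q=P[m];k=np.median(Q,0);Q=Q[np.linalg.norm(Q-k,axis=1)<70]
print("z",np.percentile(Q[:,2],[2,25,50,75,98]));S=Q[Q[:,2]>24];print("top rect",len(S),cv2.minAreaRect(S[:,:2].astype(np.float32)),np.median(S[:,2]))
E
python3 vee.py v1.png; python3 - <<'E'
from h import *
s=plan([495,-259.5,45],rotm(75.7),n=6,jaw=.8)
E
```

```text
24.05 [ 500.4 -192.1  112.4] [0.5 0.9 0. ] 0.7999882907094324
[(0.81, np.int64(5092)), (0.22, np.int64(3458))]
z [ 5.5 16.2 25.  27.9 29.2]
top rect 2613 ((493.68017578125, -258.8138732910156), (40.00566101074219, 89.83795166015625), 75.16859436035156) 27.914610603788248
{"linear":[-0.211, 0.087, 0.225],"dr":[0.0, 0.0, -0.43],"jaw":0.8},
{"linear":[-0.215, 0.08, 0.225],"dr":[0.0, 0.0, -0.43],"jaw":0.8},
{"linear":[-0.217, 0.071, 0.224],"dr":[0.0, 0.0, -0.43],"jaw":0.8},
{"linear":[-0.219, 0.063, 0.225],"dr":[0.0, 0.0, -0.43],"jaw":0.8},
{"linear":[-0.222, 0.055, 0.225],"dr":[0.0, 0.0, -0.44],"jaw":0.8},
{"linear":[-0.224, 0.046, 0.225],"dr":[0.01, -0.01, -0.43],"jaw":0.8},
end [ 495.  -259.5   45. ]
```

```bash
python3 - <<'E'
from h import *
V=np.array([493.7,-258.8,0])
s=plan(V+[0,0,30],rotm(75.2),n=6,jaw=.8)
s=plan(V+[0,0,-26],rotm(75.2),n=4,jaw=.8,start=s)
E
```

```text
{"linear":[-0.211, 0.082, 0.275],"dr":[0.0, 0.0, -0.42],"jaw":0.8},
{"linear":[-0.214, 0.075, 0.275],"dr":[0.0, 0.0, -0.41],"jaw":0.8},
{"linear":[-0.217, 0.067, 0.274],"dr":[0.0, 0.0, -0.42],"jaw":0.8},
{"linear":[-0.219, 0.059, 0.275],"dr":[0.0, 0.0, -0.41],"jaw":0.8},
{"linear":[-0.22, 0.051, 0.275],"dr":[0.0, 0.0, -0.42],"jaw":0.8},
{"linear":[-0.223, 0.043, 0.275],"dr":[0.01, -0.01, -0.41],"jaw":0.8},
end [ 493.7 -258.8   30. ]
{"linear":[0.0, 0.0, 0.28],"dr":[0.0, 0.0, 0.0],"jaw":0.8},
{"linear":[0.0, 0.0, 0.28],"dr":[0.0, 0.0, 0.0],"jaw":0.8},
{"linear":[0.0, 0.0, 0.28],"dr":[0.0, 0.0, 0.0],"jaw":0.8},
{"linear":[0.001, 0.001, 0.28],"dr":[0.0, 0.0, 0.0],"jaw":0.8},
end [ 493.7 -258.8  -26. ]
```

Call:
{"fn": "step_arm", "kwargs": {"steps": [{"linear": [-0.21,0.08,0.275],"dr": [0,0,-0.42],"jaw": 0.8},{"linear": [-0.215,0.075,0.275],"dr": [0,0,-0.42],"jaw": 0.8},{"linear": [-0.217,0.067,0.275],"dr": [0,0,-0.42],"jaw": 0.8},{"linear": [-0.22,0.06,0.275],"dr": [0,0,-0.42],"jaw": 0.8},{"linear": [-0.22,0.05,0.275],"dr": [0,0,-0.42],"jaw": 0.8},{"linear": [-0.22,0.043,0.275],"dr": [0,0,-0.42],"jaw": 0.8},{"linear": [0,0,0.2],"dr": [0,0,0],"jaw": 0.8},{"linear": [0,0,0.2],"dr": [0,0,0],"jaw": 0.8},{"linear": [0,0,0],"dr": [0,0,0],"jaw": 0.8},{"linear": [0,0,0],"dr": [0,0,0],"jaw": 0.8}]}}

```text
time: 25.35
position: [494.3, -257.4, 9.7]
ee_rot: [2.486, 1.921, 0.001]
wrist_force: [0.7, -0.5, -0.1]
finger_gap: 0.799
```

```bash
python3 vee.py v2.png; python3 - <<'E'
from h import *
s=plan(np.array([493.7,-258.8,-26]),rotm(75.2),n=4,jaw=.8)
E
```

```text
25.4 [ 494.3 -257.5    9.8] [0.3 1.  0. ] 0.8005248699313614
[(0.79, np.int64(12538))]
z [ 9.8 16.6 27.2 28.1 29.1]
top rect 7357 ((493.73388671875, -259.4306640625), (40.035430908203125, 90.36568450927734), 75.191162109375) 28.017764495064995
{"linear":[-0.007, -0.001, 0.179],"dr":[0.0, 0.0, 0.01],"jaw":0.8},
{"linear":[-0.006, -0.001, 0.179],"dr":[0.0, 0.0, 0.01],"jaw":0.8},
{"linear":[-0.007, -0.002, 0.179],"dr":[0.01, 0.0, 0.01],"jaw":0.8},
{"linear":[-0.006, -0.001, 0.179],"dr":[0.0, -0.01, 0.01],"jaw":0.8},
end [ 493.7 -258.8  -26. ]
```

Call:
{"fn": "step_arm", "kwargs": {"steps": [{"linear": [-0.01,0,0.18],"dr": [0,0,0.01],"jaw": 0.8},{"linear": [-0.01,0,0.18],"dr": [0,0,0.01],"jaw": 0.8},{"linear": [-0.01,0,0.18],"dr": [0,0,0.01],"jaw": 0.8},{"linear": [-0.01,0,0.17],"dr": [0,0,0.01],"jaw": 0.8},{"linear": [0,0,0],"dr": [0,0,0],"jaw": 0.4},{"linear": [0,0,0],"dr": [0,0,0],"jaw": 0.3},{"linear": [0,0,0],"dr": [0,0,0],"jaw": 0.3},{"linear": [0,0,0],"dr": [0,0,0],"jaw": 0.3},{"linear": [0,0,0],"dr": [0,0,0],"jaw": 0.3},{"linear": [0,0,0],"dr": [0,0,0],"jaw": 0.3}]}}

```text
time: 26.7
position: [494.2, -260.2, -25.0]
ee_rot: [2.488, 1.915, 0.002]
wrist_force: [-0.7, 0.1, 7.2]
finger_gap: 0.452
```

```bash
python3 - <<'E'
from h import *
np.set_printoptions(precision=1,suppress=True)
root=np.array([547.03,22.77,0])+rotm(4)@np.array([12,44.5,0]);q=rotm(4).T@(root-BE);print("root in BE frame x,y(along, -)",q)
tgt=bar(52,-q[1],0);print("vee tgt",tgt)
st=robot.read_state();p=st["position"];Rc=R.from_rotvec(st["ee_rot"]).as_matrix()
Rt=rotm(94.2);f=tgt-Rt@np.array([0,-.7,0]);f[2]=50;print(f)
s=plan(p+[0,0,95],Rc,n=5,jaw=.3)
s=plan(s[0]+(f-s[0])*.33,rotm(81.5),n=5,jaw=.3,start=s)
s=plan(f,Rt,n=9,jaw=.3,start=s)
E
```

```text
root in BE frame x,y(along, -) [-3.3 -1.7 31. ]
vee tgt [617.3 -16.9  31. ]
[617.9 -16.9  50. ]
{"linear":[0.0, 0.001, -0.38],"dr":[0.0, 0.0, 0.0],"jaw":0.3},
{"linear":[0.0, 0.001, -0.38],"dr":[0.0, 0.0, 0.0],"jaw":0.3},
{"linear":[0.0, 0.001, -0.38],"dr":[0.0, 0.0, 0.0],"jaw":0.3},
{"linear":[-0.001, 0.001, -0.38],"dr":[0.0, 0.0, 0.0],"jaw":0.3},
{"linear":[0.0, 0.0, -0.38],"dr":[0.0, 0.0, 0.0],"jaw":0.3},
end [ 494.2 -260.2   70. ]
{"linear":[0.352, 0.076, 0.027],"dr":[0.01, 0.0, -0.25],"jaw":0.3},
{"linear":[0.351, 0.083, 0.026],"dr":[0.0, 0.0, -0.25],"jaw":0.3},
{"linear":[0.349, 0.091, 0.026],"dr":[0.01, 0.0, -0.25],"jaw":0.3},
{"linear":[0.346, 0.099, 0.027],"dr":[0.0, 0.0, -0.26],"jaw":0.3},
{"linear":[0.344, 0.107, 0.026],"dr":[0.01, 0.01, -0.25],"jaw":0.3},
end [ 535.  -179.9   63.4]
{"linear":[0.386, 0.129, 0.03],"dr":[0.0, 0.0, -0.28],"jaw":0.3},
{"linear":[0.382, 0.138, 0.03],"dr":[0.0, 0.0, -0.28],"jaw":0.3},
{"linear":[0.379, 0.147, 0.03],"dr":[0.0, 0.0, -0.28],"jaw":0.3},
{"linear":[0.375, 0.157, 0.03],"dr":[0.0, 0.0, -0.28],"jaw":0.3},
{"linear":[0.371, 0.165, 0.03],"dr":[0.0, 0.0, -0.28],"jaw":0.3},
{"linear":[0.367, 0.175, 0.03],"dr":[0.0, 0.0, -0.29],"jaw":0.3},
{"linear":[0.363, 0.184, 0.03],"dr":[0.0, 0.0, -0.28],"jaw":0.3},
{"linear":[0.358, 0.192, 0.03],"dr":[0.0, 0.0, -0.29],"jaw":0.3},
{"linear":[0.353, 0.202, 0.03],"dr":[0.0, -0.01, -0.28],"jaw":0.3},
end [617.9 -16.9  50. ]
```

Call:
{"fn": "step_arm", "kwargs": {"steps": [{"linear": [0,0,-0.2],"dr": [0,0,0],"jaw": 0.3},{"linear": [0,0,-0.4],"dr": [0,0,0],"jaw": 0.3},{"linear": [0,0,-0.5],"dr": [0,0,0],"jaw": 0.3},{"linear": [0,0,-0.5],"dr": [0,0,0],"jaw": 0.3},{"linear": [0,0,-0.3],"dr": [0,0,0],"jaw": 0.3},{"linear": [0.35,0.08,0.03],"dr": [0,0,-0.25],"jaw": 0.3},{"linear": [0.35,0.08,0.03],"dr": [0,0,-0.25],"jaw": 0.3},{"linear": [0.35,0.09,0.03],"dr": [0,0,-0.25],"jaw": 0.3},{"linear": [0.35,0.1,0.03],"dr": [0,0,-0.25],"jaw": 0.3},{"linear": [0.34,0.11,0.03],"dr": [0,0,-0.25],"jaw": 0.3}]}}

```text
time: 27.95
position: [535.0, -178.1, 61.1]
ee_rot: [-2.379, -2.051, -0.001]
wrist_force: [0.6, 0.6, -6.7]
finger_gap: 0.445
```

Call:
{"fn": "step_arm", "kwargs": {"steps": [{"linear": [0.39,0.13,0.03],"dr": [0,0,-0.28],"jaw": 0.3},{"linear": [0.38,0.14,0.03],"dr": [0,0,-0.28],"jaw": 0.3},{"linear": [0.38,0.15,0.03],"dr": [0,0,-0.28],"jaw": 0.3},{"linear": [0.37,0.16,0.03],"dr": [0,0,-0.28],"jaw": 0.3},{"linear": [0.37,0.17,0.03],"dr": [0,0,-0.28],"jaw": 0.3},{"linear": [0.37,0.18,0.03],"dr": [0,0,-0.28],"jaw": 0.3},{"linear": [0.36,0.18,0.03],"dr": [0,0,-0.28],"jaw": 0.3},{"linear": [0.36,0.19,0.03],"dr": [0,0,-0.28],"jaw": 0.3},{"linear": [0.35,0.2,0.03],"dr": [0,0,-0.28],"jaw": 0.3},{"linear": [0,0,0],"dr": [0,0,0],"jaw": 0.3}]}}

```text
time: 29.2
position: [618.7, -15.1, 47.8]
ee_rot: [-2.139, -2.301, -0.001]
wrist_force: [0.1, 0.1, -6.8]
finger_gap: 0.449
```

```bash
cat > held.py <<'E'
from h import *
import sys
np.set_printoptions(precision=1,suppress=True)
c=cam("wrist");save(c,sys.argv[1]);P=cloud(c);st=robot.read_state();Rt=R.from_rotvec(st["ee_rot"]).as_matrix();print(st["time"],st["position"],Rt[:,0],st["finger_gap"]*85,st["wrist_force"])
Q=(P-st["position"])@Rt
m=(abs(Q[...,0])<16)&(Q[...,1]<-8)&(Q[...,1]>-60)&(Q[...,2]>-58)&(Q[...,2]<-48);S=Q[m]
print("vee top",len(S),np.median(S,0),cv2.minAreaRect(S[:,:2].astype(np.float32)) if len(S)>10 else "")
if len(S)>10: print("plane",np.linalg.lstsq(np.c_[S[:,:2],np.ones(len(S))],S[:,2],rcond=None)[0])
q=(P-BE)@rotm(BY);q[...,1]*=-1;q[...,2]*=-1
for y0 in range(-28,100,12):
    b=q[(q[...,1]>y0)&(q[...,1]<y0+12)&(abs(q[...,0])<45)]
    s=b[(b[:,2]>9.5)&(b[:,2]<16)&(b[:,0]<20)&(b[:,0]>-40)];e=b[(b[:,2]>-2.5)&(b[:,2]<2.5)&(b[:,0]>-20)]
    print(y0,"stock",np.percentile(s[:,0],[1,99]) if len(s)>30 else "-","bar from",np.percentile(e[:,0],[1]) if len(e)>50 else "-",len(e))
B=q[(q[...,0]>5)&(q[...,0]<40)&(q[...,2]>2.5)&(q[...,2]<6)&(abs(q[...,1])<40)]
print("blade y",len(B),np.percentile(B[:,1],[1,50,99]) if len(B)>50 else "")
E
python3 held.py v3.png
```

```text
29.25 [618.4 -16.   47.8] [-0.1  1.   0. ] 38.276986864426384 [-0.3 -0.3 -6.2]
vee top 5348 [ -0.  -33.8 -53. ] ((-0.0034770965576171875, -32.13877487182617), (26.19522476196289, 32.114280700683594), 89.54066467285156)
plane [ -0.   -0.  -54.1]
-28 stock [-24.1  -0.6] bar from [-0.3] 552
-16 stock [-24.1  -0.6] bar from - 4
-4 stock [-24.1  -0.7] bar from - 3
8 stock [-23.7  -0.7] bar from - 2
20 stock [-23.8  -0.2] bar from [2.8] 353
32 stock [-23.8  -0.2] bar from [2.8] 1244
44 stock [-23.8  -0.2] bar from [2.8] 1256
56 stock [-23.8  -0.2] bar from [2.7] 1261
68 stock [-23.4  -0.3] bar from [2.7] 1419
80 stock [-23.4   0.1] bar from [2.7] 1426
92 stock - bar from [0.7] 1165
blade y 2037 [-20.1   2.2  24.8]
```

View pics/v3.png

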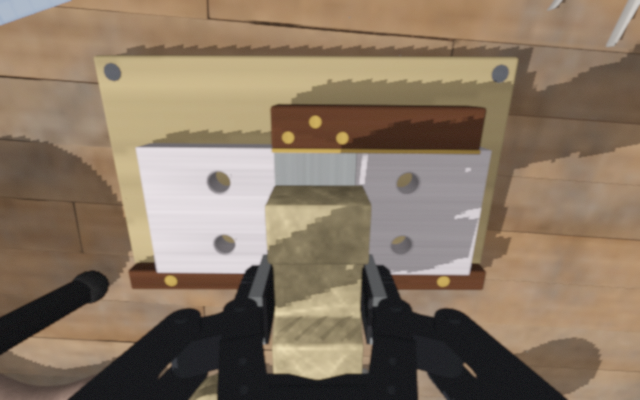

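The vee block is held level over the blade, its near end at (318,190). The stock (272–485, row 150) lies flush along the bar edge and all four holes are clear. I'll lower it.

Call:
{"fn": "step_arm", "kwargs": {"steps": [{"linear": [0,0,0.15],"dr": [0,0,0],"jaw": 0.3},{"linear": [0,0,0.2],"dr": [0,0,0],"jaw": 0.3},{"linear": [0,0,0.2],"dr": [0,0,0],"jaw": 0.3},{"linear": [0,0,0.12],"dr": [0,0,0],"jaw": 0.3},{"linear": [0,0,0.05],"dr": [0,0,0],"jaw": 0.3},{"linear": [0,0,0.015],"dr": [0,0,0],"jaw": 0.3},{"linear": [0,0,0.015],"dr": [0,0,0],"jaw": 0.3},{"linear": [0,0,0],"dr": [0,0,0],"jaw": 0.3},{"linear": [0,0,0],"dr": [0,0,0],"jaw": 0.3},{"linear": [0,0,0],"dr": [0,0,0],"jaw": 0.3}]}}

```text
time: 30.5
position: [618.2, -16.7, 10.6]
ee_rot: [-2.142, -2.298, -0.001]
wrist_force: [-0.1, 0.2, -6.0]
finger_gap: 0.449
```

```bash
python3 held.py v4.png
```

```text
30.55 [618.2 -16.7  10.6] [-0.1  1.   0. ] 38.436647313174056 [ 0.3  0.6 -7.5]
vee top 5356 [ -0.1 -34.1 -53.1] ((-0.0017862319946289062, -32.61551284790039), (31.98838233947754, 26.063261032104492), 0.07223203033208847)
plane [ -0.   -0.  -54.2]
-28 stock [-24.   8.] bar from [-0.3] 1041
-16 stock [-23.9   8.1] bar from - 1
-4 stock [-23.9   8.1] bar from - 0
8 stock [-23.9   8.1] bar from - 1
20 stock [-23.9   0.8] bar from [3.3] 850
32 stock [-23.9  -0.4] bar from [3.3] 2044
44 stock [-23.6  -0.4] bar from [3.3] 1786
56 stock [-23.6  -0.3] bar from [3.3] 1811
68 stock [-23.6   0. ] bar from [3.7] 2037
80 stock [-23.6   0. ] bar from [3.8] 2019
92 stock - bar from [0.7] 1671
blade y 847 [-20.4   1.8  24.9]
```

Call:
{"fn": "step_arm", "kwargs": {"steps": [{"linear": [0,0,0.01],"dr": [0,0,0],"jaw": 0.3},{"linear": [0,0,0.01],"dr": [0,0,0],"jaw": 0.3},{"linear": [0,0,0.01],"dr": [0,0,0],"jaw": 0.3},{"linear": [0,0,0.01],"dr": [0,0,0],"jaw": 0.3},{"linear": [0,0,0],"dr": [0,0,0],"jaw": 0.3},{"linear": [0,0,0],"dr": [0,0,0],"jaw": 0.3},{"linear": [0,0,0],"dr": [0,0,0],"jaw": 0.3},{"linear": [0,0,0],"dr": [0,0,0],"jaw": 0.3},{"linear": [0,0,0],"dr": [0,0,0],"jaw": 0.3},{"linear": [0,0,0],"dr": [0,0,0],"jaw": 0.3}]}}

```text
time: 31.8
position: [618.3, -16.7, 10.1]
ee_rot: [2.141, 2.298, 0.001]
wrist_force: [-6.8, 0.8, 9.2]
finger_gap: 0.45
```

Call:
{"fn": "step_arm", "kwargs": {"steps": [{"linear": [0,0,-0.015],"dr": [0,0,0],"jaw": 0.3},{"linear": [0,0,-0.005],"dr": [0,0,0],"jaw": 0.3},{"linear": [0,0,0],"dr": [0,0,0],"jaw": 0.5},{"linear": [0,0,0],"dr": [0,0,0],"jaw": 0.65},{"linear": [0,0,0],"dr": [0,0,0],"jaw": 0.75},{"linear": [0,0,0],"dr": [0,0,0],"jaw": 0.75},{"linear": [0,0,-0.1],"dr": [0,0,0],"jaw": 0.75},{"linear": [0,0,-0.4],"dr": [0,0,0],"jaw": 0.75},{"linear": [0,0,-0.5],"dr": [0,0,0],"jaw": 0.75},{"linear": [0,0,-0.6],"dr": [0,0,0],"jaw": 0.75}]}}

```text
time: 33.05
position: [618.0, -16.7, 90.4]
ee_rot: [-2.141, -2.298, -0.001]
wrist_force: [-0.1, 0.1, 0.3]
finger_gap: 0.752
```

Call:
{"fn": "step_arm", "kwargs": {"steps": [{"linear": [0,-0.4,-0.4],"dr": [0,0,0],"jaw": 0.75},{"linear": [0,-0.4,-0.4],"dr": [0,0,0],"jaw": 0.75},{"linear": [0,-0.2,0],"dr": [0,0,0],"jaw": 0.75},{"linear": [0,0,0],"dr": [0,0,0],"jaw": 0.75},{"linear": [0,0,0],"dr": [0,0,0],"jaw": 0.75},{"linear": [0,0,0],"dr": [0,0,0],"jaw": 0.75},{"linear": [0,0,0],"dr": [0,0,0],"jaw": 0.75},{"linear": [0,0,0],"dr": [0,0,0],"jaw": 0.75},{"linear": [0,0,0],"dr": [0,0,0],"jaw": 0.75},{"linear": [0,0,0],"dr": [0,0,0],"jaw": 0.75}]}}

```text
time: 34.3
position: [568.3, -20.3, 129.5]
ee_rot: [-2.142, -2.298, -0.001]
wrist_force: [-0.2, -0.2, -0.0]
finger_gap: 0.748
```

```bash
python3 held.py v5.png; python3 - <<'E'
from h import *
np.set_printoptions(precision=1,suppress=True)
c=cam("wrist");P=cloud(c);q=(P-BE)@rotm(BY);q[...,1]*=-1;q[...,2]*=-1
r=robot.trace("wrist","vee_centre")
S=q[r[0]["pixels"]];S=S[(S[:,2]>29)&(S[:,2]<36)&(abs(S[:,1])<40)];print("vee top",len(S),np.median(S[:,2]),cv2.minAreaRect(S[:,:2].astype(np.float32)));print(np.linalg.lstsq(np.c_[S[:,:2],np.ones(len(S))],S[:,2],rcond=None)[0])
st=q[(q[...,2]>9.5)&(q[...,2]<16.5)&(q[...,0]<4)&(q[...,0]>-35)&(q[...,1]>-35)&(q[...,1]<100)]
print("stock",cv2.minAreaRect(st[:,:2].astype(np.float32)),np.median(st[:,2]),np.linalg.lstsq(np.c_[st[:,:2],np.ones(len(st))],st[:,2],rcond=None)[0])
for y0 in (-90,-75,-60,-45,-35,88,94):
    e=q[(abs(q[...,2])<2.5)&(q[...,1]>y0)&(q[...,1]<y0+6)&(q[...,0]>-15)&(q[...,0]<60)]
    if len(e)>50: print(y0,"bar edge",np.percentile(e[:,0],1),len(e))
c=cam("top")
for t in ["cup_centre","tin_centre","can_centre"]: print(t,[w(c,r["position"]) for r in robot.spot_point("top",t)[:1]])
E
```

```text
34.35 [568.3 -20.3 129.5] [-0.1  1.   0. ] 64.1333926648492 [-0.1  1.1  0.5]
vee top 0 [nan nan nan] 
-28 stock [-24.3   8.3] bar from [-0.2] 396
-16 stock [-24.3   8.1] bar from - 1
-4 stock [-24.2   8.1] bar from - 0
8 stock [-24.3   8.2] bar from - 0
20 stock [-24.1   7.8] bar from [4.4] 312
32 stock [-24.1  -0.7] bar from [4.4] 598
44 stock [-24.   -0.5] bar from [4.3] 527
56 stock [-23.9  -0.6] bar from [4.3] 521
68 stock [-23.9  -0.7] bar from [4.3] 595
80 stock [-23.6  -0.6] bar from [4.5] 593
92 stock - bar from [0.4] 535
blade y 299 [-20.4   1.   25.3]
vee top 2895 32.019496913781666 ((52.23970031738281, 2.2334823608398438), (90.06634521484375, 40.037818908691406), 0.011214753612875938)
[-0.  0. 32.]
stock ((-12.3380765914917, 34.75800323486328), (109.74750518798828, 24.371366500854492), 89.83073425292969) 13.133137658788826 [ 0.   0.  13.3]
-90 bar edge -0.8080692253706762 438
-75 bar edge -0.6674694041087027 436
-60 bar edge -0.5642015526393355 342
-45 bar edge -0.456131101695944 440
-35 bar edge -0.5576168594444613 437
88 bar edge 4.363021559171314 401
94 bar edge 0.30896464404908625 432
cup_centre [array([765.5, 151.6,  16.4])]
tin_centre [array([ 620.5, -287.1,   17.5])]
can_centre [array([726.5, 377.5,  48.5])]
  return _methods._mean(a, axis=axis, dtype=dtype,
  ret = um.true_divide(
```

View pics/v5.png

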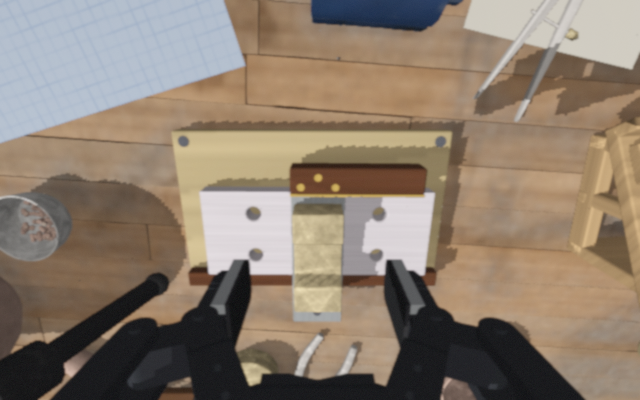

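```bash
python3 -c "
from station import robot
print(robot.sign_off())"
```

```text
the job is handed in; nothing more can be done
None
```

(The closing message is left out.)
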